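Make up a spacer stack and nest the tins in the tool store

TASK

First nest the three empty tins in size order, upright and fully down: the medium one inside the large one and the small one inside the medium one. Then stack spacer discs flat inside the slotted tube until the top of the stack is level with the top of the black gauge post that stands on the tube's foot, no higher and no lower, and put every disc that is left over into the small tin. Do not disturb the oil bottle, the wooden crate or the screwdriver.

Things in the scene. Friction and masses are not known exactly. Their poses are not given: they have to be found in the camera images.
- tube: Upright aluminium tube, fixed, on a steel foot 90 x 90 x 8 mm. Origin: centre of the foot's underside. Bore 41 mm; two curved walls 5 mm thick at its own +x and -x, tops 86 mm above the bench; between them two open slots 32 mm wide face its own +y and -y, so fingers holding a disc across its y can go down with it. Discs rest on a pedestal 34 mm across inside, 20 mm above the bench.
- post_low: Fixed black round gauge post, 14 mm across, the shorter: its flat top is 68 mm above the bench. Origin: on its axis, at the bench. One of the two posts stands on the tube's foot, against the wall at the tube's own +x (36 mm from the tube's axis): its top is the mark, level with 4 stacked discs. The other post is parked well away on the bench, not in use.
- post_high: Fixed black round gauge post, 14 mm across, the taller: its flat top is 80 mm above the bench. Origin: on its axis, at the bench. One of the two posts stands on the tube's foot, against the wall at the tube's own +x (36 mm from the tube's axis): its top is the mark, level with 5 stacked discs. The other post is parked well away on the bench, not in use.
- disc1: Loose bare steel spacer disc, 36 mm across, 12 mm thick, about 90 g; all the discs are alike. Lies flat on the bench at the start. Origin: its centre (6 mm above its underside); z is its axis. None if absent (5 to 7 of the 7 are present).
- disc2: Loose bare steel spacer disc, 36 mm across, 12 mm thick, about 90 g; all the discs are alike. Lies flat on the bench at the start. Origin: its centre (6 mm above its underside); z is its axis. None if absent (5 to 7 of the 7 are present).
- disc3: Loose bare steel spacer disc, 36 mm across, 12 mm thick, about 90 g; all the discs are alike. Lies flat on the bench at the start. Origin: its centre (6 mm above its underside); z is its axis. None if absent (5 to 7 of the 7 are present).
- disc4: Loose bare steel spacer disc, 36 mm across, 12 mm thick, about 90 g; all the discs are alike. Lies flat on the bench at the start. Origin: its centre (6 mm above its underside); z is its axis. None if absent (5 to 7 of the 7 are present).
- disc5: Loose bare steel spacer disc, 36 mm across, 12 mm thick, about 90 g; all the discs are alike. Lies flat on the bench at the start. Origin: its centre (6 mm above its underside); z is its axis. None if absent (5 to 7 of the 7 are present).
- disc6: Loose bare steel spacer disc, 36 mm across, 12 mm thick, about 90 g; all the discs are alike. Lies flat on the bench at the start. Origin: its centre (6 mm above its underside); z is its axis. None if absent (5 to 7 of the 7 are present).
- disc7: Loose bare steel spacer disc, 36 mm across, 12 mm thick, about 90 g; all the discs are alike. Lies flat on the bench at the start. Origin: its centre (6 mm above its underside); z is its axis. None if absent (5 to 7 of the 7 are present).
- tin_large: Open round grey tin with straight sides, the widest and lowest: outside diameter 130 mm, inside 116 mm, wall 7 mm, height 32 mm, floor 6 mm thick, about 350 g. Origin: centre of its underside, z up.
- tin_medium: Open round grey tin with straight sides, the middle one: outside diameter 98 mm, inside 82 mm, wall 8 mm, height 48 mm, floor 6 mm thick, about 150 g. Origin: centre of its underside, z up. Too wide to hold across; can be pinched by its wall. In place inside the large tin its rim is 54 mm above the bench.
- tin_small: Open round grey tin with straight sides, the narrowest and tallest: outside diameter 68 mm, inside 60 mm, wall 4 mm, height 62 mm, floor 6 mm thick, about 100 g. Origin: centre of its underside, z up. Can be held across from outside. In place inside the nested medium tin its rim is 74 mm above the bench.
- oil_bottle: Bystander: grey oil bottle, 60 mm across, 150 mm tall. Origin: centre of its underside.
- drill_crate: Bystander: open wooden crate, 100 x 180 x 60 mm. Origin: centre of its underside.
- drift: Bystander: screwdriver lying on the bench. Origin under its middle.
Mind the look-alikes: they are no part of the job. What is shaped like the disc2 but turquoise is not meant.

How it is judged:
On the way, in this order (a step that is already met when the one before it is completed fails the run):
1. the three tins are nested in size order (horizontal distance between tin_medium and tin_large below 0.013 m and z of tin_medium in the frame of tin_large between 0.003 and 0.01 m and horizontal distance between tin_small and tin_medium below 0.011 m and z of tin_small in the frame of tin_medium between 0.003 and 0.01 m and angle between each of tin_large, tin_medium, tin_small's own z axis and vertical below 0.1 rad), for 0.3 s.
2. the stack of discs in the tube is level with the mark and let go (((horizontal distance between post_low and tube below 0.06 m and ((horizontal distance between disc1 and tube below 0.007 m and angle between the z axis of disc1 and the z axis of tube, either way round below 0.12 rad and z of disc1 in the frame of tube between 0.02 and 0.084 m and height (world z) of disc1 above 0.059 m) or (horizontal distance between disc2 and tube below 0.007 m and angle between the z axis of disc2 and the z axis of tube, either way round below 0.12 rad and z of disc2 in the frame of tube between 0.02 and 0.084 m and height (world z) of disc2 above 0.059 m) or (horizontal distance between disc3 and tube below 0.007 m and angle between the z axis of disc3 and the z axis of tube, either way round below 0.12 rad and z of disc3 in the frame of tube between 0.02 and 0.084 m and height (world z) of disc3 above 0.059 m) or (horizontal distance between disc4 and tube below 0.007 m and angle between the z axis of disc4 and the z axis of tube, either way round below 0.12 rad and z of disc4 in the frame of tube between 0.02 and 0.084 m and height (world z) of disc4 above 0.059 m) or (horizontal distance between disc5 and tube below 0.007 m and angle between the z axis of disc5 and the z axis of tube, either way round below 0.12 rad and z of disc5 in the frame of tube between 0.02 and 0.084 m and height (world z) of disc5 above 0.059 m) or (horizontal distance between disc6 and tube below 0.007 m and angle between the z axis of disc6 and the z axis of tube, either way round below 0.12 rad and z of disc6 in the frame of tube between 0.02 and 0.084 m and height (world z) of disc6 above 0.059 m) or (horizontal distance between disc7 and tube below 0.007 m and angle between the z axis of disc7 and the z axis of tube, either way round below 0.12 rad and z of disc7 in the frame of tube between 0.02 and 0.084 m and height (world z) of disc7 above 0.059 m)) and (horizontal distance between disc1 and tube above 0.035 m or height (world z) of disc1 below 0.065 m) and (horizontal distance between disc2 and tube above 0.035 m or height (world z) of disc2 below 0.065 m) and (horizontal distance between disc3 and tube above 0.035 m or height (world z) of disc3 below 0.065 m) and (horizontal distance between disc4 and tube above 0.035 m or height (world z) of disc4 below 0.065 m) and (horizontal distance between disc5 and tube above 0.035 m or height (world z) of disc5 below 0.065 m) and (horizontal distance between disc6 and tube above 0.035 m or height (world z) of disc6 below 0.065 m) and (horizontal distance between disc7 and tube above 0.035 m or height (world z) of disc7 below 0.065 m)) or (horizontal distance between post_high and tube below 0.06 m and ((horizontal distance between disc1 and tube below 0.007 m and angle between the z axis of disc1 and the z axis of tube, either way round below 0.12 rad and z of disc1 in the frame of tube between 0.02 and 0.084 m and height (world z) of disc1 above 0.071 m) or (horizontal distance between disc2 and tube below 0.007 m and angle between the z axis of disc2 and the z axis of tube, either way round below 0.12 rad and z of disc2 in the frame of tube between 0.02 and 0.084 m and height (world z) of disc2 above 0.071 m) or (horizontal distance between disc3 and tube below 0.007 m and angle between the z axis of disc3 and the z axis of tube, either way round below 0.12 rad and z of disc3 in the frame of tube between 0.02 and 0.084 m and height (world z) of disc3 above 0.071 m) or (horizontal distance between disc4 and tube below 0.007 m and angle between the z axis of disc4 and the z axis of tube, either way round below 0.12 rad and z of disc4 in the frame of tube between 0.02 and 0.084 m and height (world z) of disc4 above 0.071 m) or (horizontal distance between disc5 and tube below 0.007 m and angle between the z axis of disc5 and the z axis of tube, either way round below 0.12 rad and z of disc5 in the frame of tube between 0.02 and 0.084 m and height (world z) of disc5 above 0.071 m) or (horizontal distance between disc6 and tube below 0.007 m and angle between the z axis of disc6 and the z axis of tube, either way round below 0.12 rad and z of disc6 in the frame of tube between 0.02 and 0.084 m and height (world z) of disc6 above 0.071 m) or (horizontal distance between disc7 and tube below 0.007 m and angle between the z axis of disc7 and the z axis of tube, either way round below 0.12 rad and z of disc7 in the frame of tube between 0.02 and 0.084 m and height (world z) of disc7 above 0.071 m)) and (horizontal distance between disc1 and tube above 0.035 m or height (world z) of disc1 below 0.077 m) and (horizontal distance between disc2 and tube above 0.035 m or height (world z) of disc2 below 0.077 m) and (horizontal distance between disc3 and tube above 0.035 m or height (world z) of disc3 below 0.077 m) and (horizontal distance between disc4 and tube above 0.035 m or height (world z) of disc4 below 0.077 m) and (horizontal distance between disc5 and tube above 0.035 m or height (world z) of disc5 below 0.077 m) and (horizontal distance between disc6 and tube above 0.035 m or height (world z) of disc6 below 0.077 m) and (horizontal distance between disc7 and tube above 0.035 m or height (world z) of disc7 below 0.077 m))) and contact force between the fingers and disc1 below 0.2 N and contact force between the fingers and disc2 below 0.2 N and contact force between the fingers and disc3 below 0.2 N and contact force between the fingers and disc4 below 0.2 N and contact force between the fingers and disc5 below 0.2 N and contact force between the fingers and disc6 below 0.2 N and contact force between the fingers and disc7 below 0.2 N), for 0.3 s.
At the end, for the whole second after the job is handed in: Tins nested in size order, upright (0.1 rad), each down on the next one's floor (3 mm). Discs in the tube flat (0.12 rad), within 7 mm of its axis, the top one's upper face within 3 mm of the top of the gauge post there; every other disc inside the small tin; all released, at rest (all of step 1 and all of step 2 and ((horizontal distance between disc1 and tube below 0.007 m and angle between the z axis of disc1 and the z axis of tube, either way round below 0.12 rad and z of disc1 in the frame of tube between 0.02 and 0.084 m) or (horizontal distance between disc1 and tin_small below 0.026 m and z of disc1 in the frame of tin_small between 0.005 and 0.056 m)) and ((horizontal distance between disc2 and tube below 0.007 m and angle between the z axis of disc2 and the z axis of tube, either way round below 0.12 rad and z of disc2 in the frame of tube between 0.02 and 0.084 m) or (horizontal distance between disc2 and tin_small below 0.026 m and z of disc2 in the frame of tin_small between 0.005 and 0.056 m)) and ((horizontal distance between disc3 and tube below 0.007 m and angle between the z axis of disc3 and the z axis of tube, either way round below 0.12 rad and z of disc3 in the frame of tube between 0.02 and 0.084 m) or (horizontal distance between disc3 and tin_small below 0.026 m and z of disc3 in the frame of tin_small between 0.005 and 0.056 m)) and ((horizontal distance between disc4 and tube below 0.007 m and angle between the z axis of disc4 and the z axis of tube, either way round below 0.12 rad and z of disc4 in the frame of tube between 0.02 and 0.084 m) or (horizontal distance between disc4 and tin_small below 0.026 m and z of disc4 in the frame of tin_small between 0.005 and 0.056 m)) and ((horizontal distance between disc5 and tube below 0.007 m and angle between the z axis of disc5 and the z axis of tube, either way round below 0.12 rad and z of disc5 in the frame of tube between 0.02 and 0.084 m) or (horizontal distance between disc5 and tin_small below 0.026 m and z of disc5 in the frame of tin_small between 0.005 and 0.056 m)) and ((horizontal distance between disc6 and tube below 0.007 m and angle between the z axis of disc6 and the z axis of tube, either way round below 0.12 rad and z of disc6 in the frame of tube between 0.02 and 0.084 m) or (horizontal distance between disc6 and tin_small below 0.026 m and z of disc6 in the frame of tin_small between 0.005 and 0.056 m)) and ((horizontal distance between disc7 and tube below 0.007 m and angle between the z axis of disc7 and the z axis of tube, either way round below 0.12 rad and z of disc7 in the frame of tube between 0.02 and 0.084 m) or (horizontal distance between disc7 and tin_small below 0.026 m and z of disc7 in the frame of tin_small between 0.005 and 0.056 m)) and linear speed of each of disc1, disc2, disc3, disc4, disc5, disc6, disc7, tin_large, tin_medium, tin_small below 0.02 m/s); the robot touches nothing.
It fails at once if the oil bottle is moved by more than 40 mm (distance of oil_bottle from where it was at the start of the episode above 0.04 m).
It fails at once if the wooden crate is moved by more than 40 mm (distance of drill_crate from where it was at the start of the episode above 0.04 m).
It fails at once if the screwdriver is moved by more than 40 mm (distance of drift from where it was at the start of the episode above 0.04 m).
Of disc1, disc2, disc3, disc4, disc5, disc6, disc7 only 5 to 7 are there at a start; the rules pass over those that are not, and their reading is None.
At some moment in a run one of tin_medium, tin_small, disc1, disc2, disc3, disc4, disc5, disc6, disc7 may be knocked a few centimetres aside while the robot is not near it.
Once in a run the grip may slacken for a moment while it holds something.
It also fails if it takes over 208 s, if anything falls off the work surface, if the arm or the gripper's body presses on something with over 40 N, if the wrist force passes 120 N, or if a joint passes its speed limit or range.

ROBOT

A 6-joint arm with a two-finger parallel gripper is mounted at the origin on the work surface. World frame = base frame: x ahead of the robot, y to its left, z up, the work surface at z = 0. Lengths are in m, angles in rad, forces in N, time in s.
With the tool pointing down it reaches from about 0.3 to 1 m from the base axis. Payload 5.1 kg.
Tool frame: the origin (TCP) lies at the very end of the fingers, on their centre line; the grasp point (between the pads) lies 19 mm behind it; z points along the fingers, x is the direction in which the jaws open and shut, and the axes are right-handed (so a half turn about z gives the same grasp; the last joint's range is limited). The gripper opens to 95 mm and grips with 3 to 60 N. Pads are 20 mm wide; open, the fingers measure 119 mm over their backs; the gripper's body (75 mm by 180 mm) begins 59 mm behind the grasp point.
Start: joints at [-1.326, 0.124, 1.65, -0, 1.367, -0.083], TCP at [0.209, -0.615, 0.215] pointing down, gripper open.
Joint ranges: [-2.61, 2.61], [-1.02, 2.33], [0.03, 2.71], [-1.35, 4.49], [0.32, 2.68], [-2.91, 2.91]. Speed limits (rad/s): [2.57, 2.57, 3.14, 3.14, 3.14, 3.14].

INTERFACE

Orientations are given as a unit quaternion [x, y, z, w].
In Python, from workcell import read_state, cams, workorder gives the robot as it stands.
- The arm moves only by the tool move_arm, never from a script. Its argument "deltas" is a list of rows, each an object of numbers: "dx", "dy", "dz": the shift along the world's x, y, z in mm; "yaw": the turn about the world's z in rad. In form: [{"dx": .., "dy": .., "dz": .., "yaw": ..}, ...]. A call has 1 to 20 rows; each row is the pose to reach, as a shift and turn from the pose measured when the call began; what a row does not reach only later rows make up. A row lasts 1/10 s, in which the tool goes at most 50 mm and 8.59 degrees, less where a joint would pass 70% of its speed; a pose out of reach is approached as far as the arm can. A call with a gripper value outside its range is refused whole. "gripper" is the opening, from -1 (shut) to 1 (fully open), so that 0 is half open, set as the call begins (left out, the last holds). The fingers move at their own pace and stop on an object; "force" is the grip in N (left out, the last holds). Time passes only in rows, so rows that repeat a pose let the fingers close. It gives the time, the measured TCP pose, the force and the opening at its end, in the units of the state.
- read_state(): the state, without advancing time (a new reading comes with each control period).
- cams.read_camera(name): name is "side" or "top" or "wrist"; returns the picture (384x512x3 uint8, red, green, blue); there is no depth.
- cams.calibration(name): a dict with "camera_matrix" (3x3 intrinsics, pixels), "dist_coeffs" ([k1, k2, p1, p2, k3] as OpenCV has them; the pictures are not rectified), "R" (3x3) and "t" (3): a world point X has camera coordinates R X + t; the wrist camera has in their place "hand_eye" (4x4, takes a point from camera to tool coordinates, whose origin is the TCP and whose axes are the tool frame's). Camera axes: x right, y down, z forward; pixel columns grow to the right and rows downward; lengths in m; the calibration is good to about 2 mm. A picture is of the moment at which its call begins: read the wrist's pose just before it. calibration takes no time and is no camera call.
- workorder.hand_in(): hands the job in, once; it reports no verdict.
The state is a dict: "time_s": time; "qpos": joint angles; "qd": joint speeds; "effort": joint torques, N m; "position": TCP position; "tcp_rot": TCP orientation; "contact_force": force on the tool from outside, world axes, zero at the start; "torque": the same for the moment, N m; "opening": opening from 0.0 (shut) to 1.0 (fully open).
Only numpy, scipy, OpenCV 4.12 (cv2) and the standard library are available. Lean on these libraries where they do the work, as an engineer would, in place of code of your own. Each camera call takes 0.05 s, during which the arm holds its last target.

## Working session

There is one attempt and no reset: what is moved stays moved. The work goes in short steps, Python scripts to look and compute and a tool call to move; the robot and the scene stay as the last step left them, time stands still between calls to the robot, and variables do not carry over. Pictures are saved under pics/ and viewed, and the job is handed in when it is done.

Besides the shell and the picture viewer there is one more tool, called as a command line: name --argument value ..., lists and objects as JSON in quotes. move_arm: Moves the arm, as the interface text tells. Its arguments: {"type":"object","properties":{"deltas":{"type":"array","items":{"type":"object","properties":{"dx":{"type":"number"},"dy":{"type":"number"},"dz":{"type":"number"},"yaw":{"type":"number"}}}},"gripper":{"type":"number"},"force":{"type":"number"}},"required":["deltas"]}

```bash
mkdir -p pics; ls; cat > h.py <<'E'
import numpy as np, cv2
from workcell import read_state, cams, workorder
from scipy.spatial.transform import Rotation as Ro
def pose():
    s=read_state(); T=np.eye(4); T[:3,:3]=Ro.from_quat(s["tcp_rot"]).as_matrix(); T[:3,3]=s["position"]; return T
def cam(name,T=None):
    c=cams.calibration(name); K=np.array(c["camera_matrix"],float); d=np.array(c["dist_coeffs"],float)
    if name=="wrist":
        M=(T if T is not None else pose())@np.array(c["hand_eye"]); Mi=np.linalg.inv(M); R,t=Mi[:3,:3],Mi[:3,3]
    else: R,t=np.array(c["R"]),np.array(c["t"])
    return K,d,R,t
def ray(uv,name,z,T=None):
    K,d,R,t=cam(name,T); uv=np.array(uv,float).reshape(-1,1,2)
    n=cv2.undistortPoints(uv,K,d).reshape(-1,2); n=np.c_[n,np.ones(len(n))]
    D=n@R; C=-R.T@t
    return C+D*((z-C[2])/D[:,2])[:,None]
def proj(X,name,T=None):
    K,d,R,t=cam(name,T); return cv2.projectPoints(np.array(X,float).reshape(-1,1,3),cv2.Rodrigues(R)[0],t,K,d)[0].reshape(-1,2)
def shot(name,fn):
    T=pose(); im=cams.read_camera(name); cv2.imwrite("pics/"+fn+".png",im[:,:,::-1]); return im,T
E
python3 - <<'E'
from h import *
for n in("top","side","wrist"):
    im,T=shot(n,n+"0"); K,d,R,t=cam(n,T); print(n,K.round(1).tolist(),d,"C",(-R.T@t).round(3),"fwd",R[2].round(2))
    if n!="wrist":
        big=cv2.resize(im,(768,576),interpolation=cv2.INTER_CUBIC); cv2.imwrite(f"pics/{n}0b.png",big[:,:,::-1])
s=read_state(); print(s)
E
```

```text
pics
top [[449.4, 0.0, 257.4], [0.0, 449.4, 192.4], [0.0, 0.0, 1.0]] [-0.13865916  0.          0.          0.          0.        ] C [ 0.26  -0.008  1.621] fwd [ 0.19  0.01 -0.98]
side [[374.8, 0.0, 255.1], [0.0, 374.8, 194.5], [0.0, 0.0, 1.0]] [-0.08615943  0.          0.          0.          0.        ] C [ 0.389 -0.813  0.751] fwd [ 0.17  0.74 -0.65]
wrist [[292.4, 0.0, 254.7], [0.0, 292.4, 192.2], [0.0, 0.0, 1.0]] [-0.04006998  0.          0.          0.          0.        ] C [ 0.287 -0.589  0.383] fwd [-0.28 -0.09 -0.96]
{'time_s': 0.15, 'qpos': array([-1.32554462e+00,  1.24374294e-01,  1.65133283e+00,  2.46315829e-05,
        1.36751783e+00, -8.25938224e-02]), 'qd': array([-0.00102095, -0.0018862 , -0.00548728, -0.00147962, -0.00014168,
       -0.00010875]), 'effort': array([ 6.07547463e-04, -4.18191826e+01, -3.60471296e+01,  7.74867204e-02,
        4.68785909e-02, -1.07750157e-04]), 'position': array([ 0.2091655 , -0.61490575,  0.21367338]), 'tcp_rot': array([ 8.13018589e-01, -5.82237157e-01, -6.14275608e-04, -5.37507456e-04]), 'contact_force': array([0.31673124, 0.14341354, 0.41576825]), 'torque': array([ 0.02980927, -0.01796218,  0.06236379]), 'opening': 1.00131164818375}
```

View pics/top0b.png

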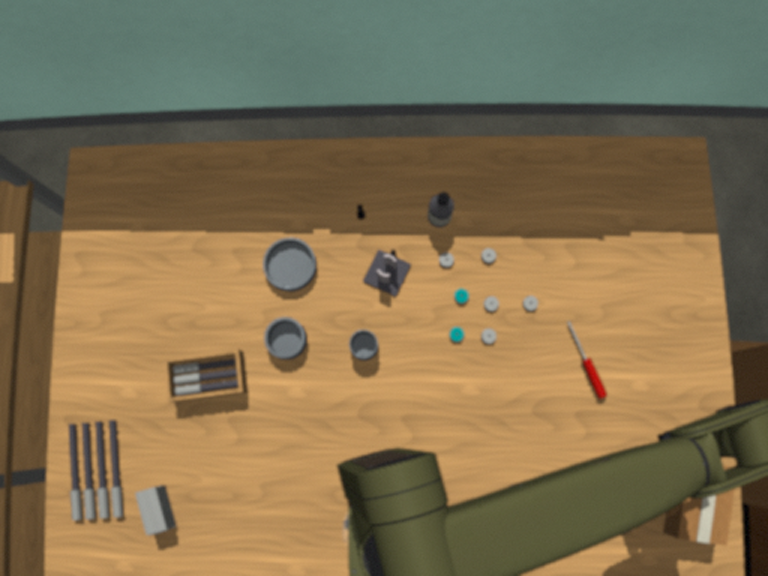

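View pics/side0b.png

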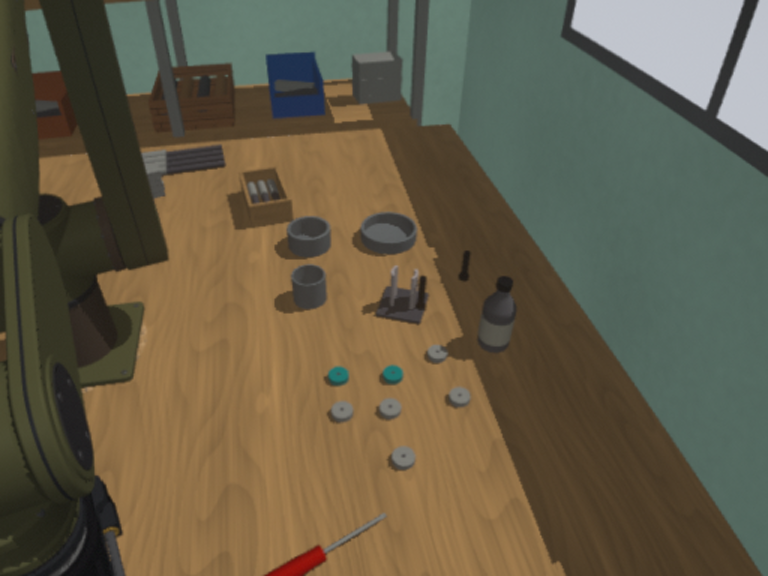

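View pics/wrist0.png

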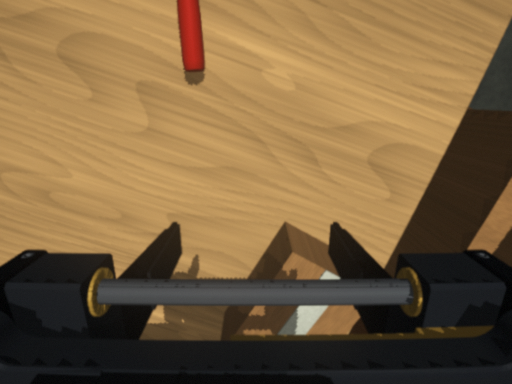

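Five grey discs sit in the top view (768 scale) at (447,261), (488,256), (491,304), (531,303) and (488,337). The turquoise pair at (461,297) and (456,335) are the look-alikes. The large tin is at (290,264), the medium at (286,339), the small at (364,345) and the tube at (388,270). A parked post stands at (361,212).

```bash
cat > seg.py <<'E'
from h import *
def blobs(im,mn=25):
    hsv=cv2.cvtColor(im,cv2.COLOR_RGB2HSV)
    m=((hsv[:,:,1]<70)).astype(np.uint8)*255
    n,l,st,ce=cv2.connectedComponentsWithStats(m)
    return hsv,m,[(i,*st[i],*ce[i].round(1)) for i in range(1,n) if st[i][4]>mn],l
E
python3 - <<'E'
from seg import *
im=cv2.imread("pics/top0.png")[:,:,::-1].copy()
hsv,m,b,l=blobs(im)
for x in b:
    if 130<x[7]<260 and 90<x[6]<400: print(x, ray((x[6],x[7]),"top",0.012)[0].round(3))
c=im[125:275,90:430]; cv2.imwrite("pics/top0c.png",cv2.resize(c,None,fx=2.35,fy=2.35,interpolation=cv2.INTER_CUBIC)[:,:,::-1])
ims=cv2.imread("pics/side0.png"); c=ims[130:230,180:360]; cv2.imwrite("pics/side0c.png",cv2.resize(c,None,fx=4.4,fy=4.4,interpolation=cv2.INTER_CUBIC))
E
```

```text
(2, np.int32(286), np.int32(129), np.int32(17), np.int32(22), np.int32(292), np.float64(293.3), np.float64(139.5)) [ 0.773 -0.131  0.012]
(4, np.int32(175), np.int32(158), np.int32(36), np.int32(36), np.int32(1001), np.float64(192.7), np.float64(175.8)) [0.64  0.244 0.012]
(5, np.int32(321), np.int32(165), np.int32(10), np.int32(11), np.int32(79), np.float64(325.4), np.float64(170.1)) [ 0.654 -0.246  0.012]
(6, np.int32(243), np.int32(167), np.int32(30), np.int32(30), np.int32(556), np.float64(257.6), np.float64(181.4)) [0.615 0.005 0.012]
(7, np.int32(293), np.int32(168), np.int32(10), np.int32(10), np.int32(78), np.float64(297.1), np.float64(172.8)) [ 0.645 -0.141  0.012]
(10, np.int32(349), np.int32(197), np.int32(10), np.int32(11), np.int32(80), np.float64(353.3), np.float64(201.9)) [ 0.533 -0.343  0.012]
(12, np.int32(323), np.int32(198), np.int32(10), np.int32(10), np.int32(77), np.float64(327.1), np.float64(202.4)) [ 0.533 -0.247  0.012]
(14, np.int32(176), np.int32(212), np.int32(28), np.int32(28), np.int32(622), np.float64(189.7), np.float64(225.2)) [0.457 0.253 0.012]
(15, np.int32(379), np.int32(215), np.int32(12), np.int32(24), np.int32(43), np.float64(384.0), np.float64(226.5)) [ 0.441 -0.451  0.012]
(18, np.int32(321), np.int32(219), np.int32(10), np.int32(11), np.int32(84), np.float64(325.4), np.float64(223.8)) [ 0.455 -0.237  0.012]
(19, np.int32(233), np.int32(220), np.int32(19), np.int32(20), np.int32(305), np.float64(242.0), np.float64(229.6)) [0.439 0.063 0.012]
(24, np.int32(115), np.int32(240), np.int32(43), np.int32(23), np.int32(668), np.float64(133.7), np.float64(251.2)) [0.364 0.456 0.012]
```

View pics/top0c.png

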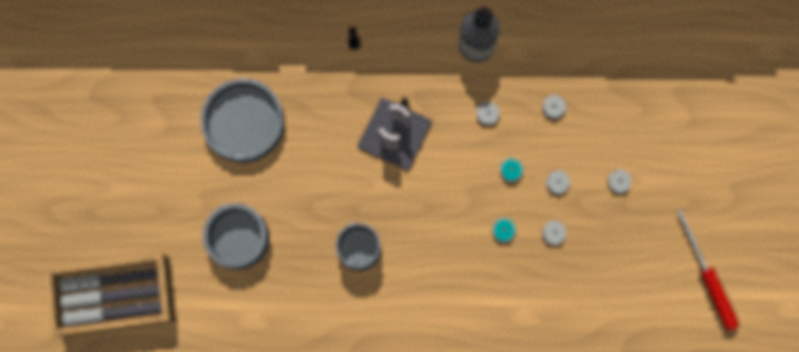

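View pics/side0c.png

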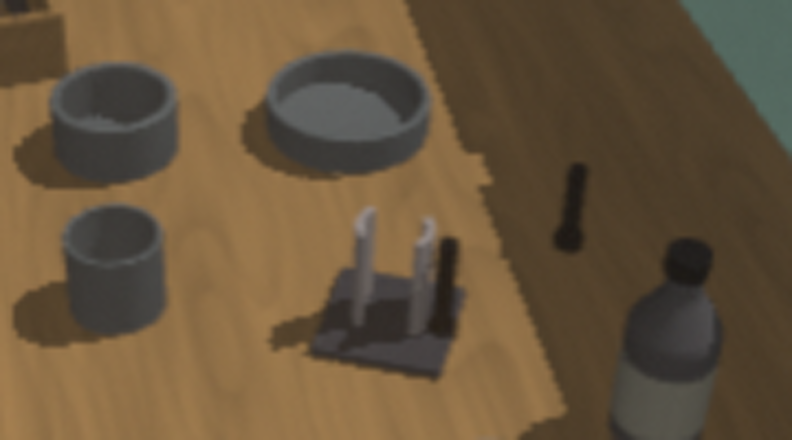

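The side crop shows the used post on the foot at (447,285), next to the +x wall, and the parked one at (572,205). I'll settle which is taller from a close view. Moving to look at the tins with the wrist camera now.

move_arm --deltas '[{"dx": 0,"dy": 0,"dz": 50,"yaw": 0},{"dx": 20,"dy": 40,"dz": 90,"yaw": -0.05},{"dx": 35,"dy": 88,"dz": 90,"yaw": -0.1},{"dx": 50,"dy": 136,"dz": 90,"yaw": -0.15},{"dx": 65,"dy": 184,"dz": 90,"yaw": -0.2},{"dx": 80,"dy": 232,"dz": 90,"yaw": -0.25},{"dx": 95,"dy": 280,"dz": 90,"yaw": -0.3},{"dx": 110,"dy": 328,"dz": 90,"yaw": -0.33},{"dx": 125,"dy": 376,"dz": 90,"yaw": -0.33},{"dx": 140,"dy": 424,"dz": 90,"yaw": -0.33},{"dx": 155,"dy": 472,"dz": 90,"yaw": -0.33},{"dx": 170,"dy": 520,"dz": 90,"yaw": -0.33},{"dx": 185,"dy": 568,"dz": 90,"yaw": -0.33},{"dx": 200,"dy": 616,"dz": 90,"yaw": -0.33},{"dx": 215,"dy": 664,"dz": 90,"yaw": -0.33},{"dx": 230,"dy": 710,"dz": 90,"yaw": -0.33},{"dx": 241,"dy": 745,"dz": 90,"yaw": -0.33},{"dx": 241,"dy": 745,"dz": 90,"yaw": -0.33},{"dx": 241,"dy": 745,"dz": 90,"yaw": -0.33},{"dx": 241,"dy": 745,"dz": 90,"yaw": -0.33}]'

```text
time_s: 2.15
position: [0.4499, 0.1293, 0.3035]
tcp_rot: [-0.706, 0.708, 0.0, 0.0]
contact_force: [-0.9, -1.0, 0.7]
opening: 0.998
```

```bash
python3 - <<'E'
from seg import *
im,T=shot("wrist","w1"); print(T.round(3)); np.save("T1.npy",T)
E
```

```text
[[-0.003 -1.    -0.     0.45 ]
 [-1.     0.003  0.001  0.129]
 [-0.001  0.    -1.     0.303]
 [ 0.     0.     0.     1.   ]]
```

View pics/w1.png

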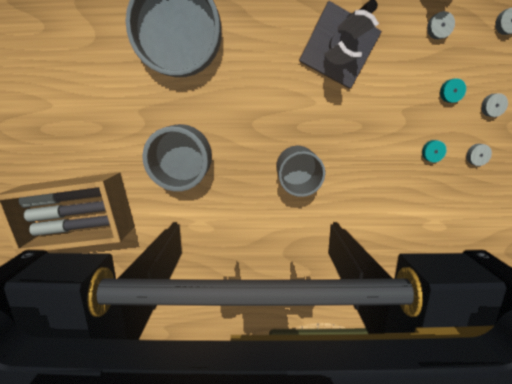

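The wrist view shows the medium tin at (177,158), the small tin at (301,172), the large tin at (175,30), partly cut off, and the tube at (343,45). I'll fit centres from the outward half of each silhouette, cast onto the rim plane.

```bash
cat >> seg.py <<'E'
from scipy.optimize import least_squares
def circ(im,T,name,uv,R,h,nad=None,thr=70):
    """blob containing/nearest pixel uv -> centre from outward half contour on plane z=h with known radius"""
    hsv=cv2.cvtColor(im,cv2.COLOR_RGB2HSV); m=(hsv[:,:,1]<thr).astype(np.uint8)
    n,l,st,ce=cv2.connectedComponentsWithStats(m)
    d=[np.hypot(*(ce[i]-uv)) if 30<st[i][4]<20000 else 1e9 for i in range(n)]; i=int(np.argmin(d[1:]))+1
    cs,_=cv2.findContours((l==i).astype(np.uint8),cv2.RETR_EXTERNAL,cv2.CHAIN_APPROX_NONE)
    c=max(cs,key=cv2.contourArea).reshape(-1,2)
    c=c[(c[:,1]>1)&(c[:,0]>1)&(c[:,0]<510)]
    P=ray(c,name,h,T)[:,:2]; K,dd,Rm,t=cam(name,T); C=(-Rm.T@t)[:2]
    g=P.mean(0)
    for k in range(3):
        o=(g-C)/np.linalg.norm(g-C); s=((P-g)@o)>0.15*R
        r=least_squares(lambda q:np.hypot(*(P[s]-q[:2]).T)-q[2],[*g,R],loss="soft_l1",f_scale=.002)
        g=r.x[:2]
    r2=least_squares(lambda q:np.hypot(*(P[s]-q).T)-R,g,loss="soft_l1",f_scale=.002)
    return r2.x.round(4), r.x.round(4), np.abs(r2.fun).mean().round(4), ce[i].round(0)
E
python3 - <<'E'
from seg import *
T=np.load("T1.npy"); im=cv2.imread("pics/w1.png")[:,:,::-1].copy()
it=cv2.imread("pics/top0.png")[:,:,::-1].copy()
for n,uv,R,h,uvt in(("L",(175,30),.065,.032,(193,176)),("M",(177,158),.049,.048,(190,225)),("S",(301,172),.034,.062,(242,230))):
    print(n,circ(im,T,"wrist",uv,R,h),circ(it,None,"top",uvt,R,h))
for uv in((442,25),(479,154),(495,105)): print("disc",circ(im,T,"wrist",uv,.018,.012))
for uv in((325,170),(297,173),(353,202),(327,202),(325,224)): print("disc",circ(it,None,"top",uv,.018,.012))
E
```

```text
L (array([0.6361, 0.2393]), array([0.6361, 0.2392, 0.0652]), np.float64(0.0003), array([174.,  34.])) (array([0.6362, 0.2409]), array([0.6389, 0.2426, 0.0624]), np.float64(0.0012), array([193., 176.]))
M (array([0.4541, 0.2455]), array([0.4536, 0.2463, 0.0483]), np.float64(0.0004), array([176., 157.])) (array([0.4526, 0.2466]), array([0.4547, 0.2493, 0.0463]), np.float64(0.0012), array([190., 225.]))
S (array([0.4346, 0.0624]), array([0.4334, 0.0615, 0.0329]), np.float64(0.0004), array([300., 171.])) (array([0.4326, 0.0609]), array([0.4364, 0.0624, 0.0307]), np.float64(0.001), array([242., 230.]))
disc (array([ 0.6427, -0.1412]), array([ 0.6432, -0.1424,  0.017 ]), np.float64(0.0004), array([441.,  25.]))
disc (array([ 0.4539, -0.2374]), array([ 0.4536, -0.2384,  0.0172]), np.float64(0.0005), array([479., 154.]))
disc (array([ 0.5321, -0.2467]), array([ 0.5321, -0.2481,  0.0168]), np.float64(0.0004), array([494., 105.]))
disc (array([ 0.653 , -0.2453]), array([ 0.6541, -0.2459,  0.0171]), np.float64(0.0009), array([325., 170.]))
disc (array([ 0.6443, -0.1397]), array([ 0.6443, -0.1397,  0.018 ]), np.float64(0.0011), array([297., 173.]))
disc (array([ 0.5337, -0.3411]), array([ 0.5347, -0.3425,  0.0166]), np.float64(0.0009), array([353., 202.]))
disc (array([ 0.5322, -0.2448]), array([ 0.5343, -0.2469,  0.0157]), np.float64(0.001), array([327., 202.]))
disc (array([ 0.4545, -0.2363]), array([ 0.4563, -0.2383,  0.0159]), np.float64(0.0007), array([325., 224.]))
```

move_arm --deltas '[{"dx": 4,"dy": 40,"dz": -30,"yaw": 0},{"dx": 4,"dy": 72,"dz": -65,"yaw": 0},{"dx": 4,"dy": 72,"dz": -110,"yaw": 0},{"dx": 4,"dy": 72,"dz": -155,"yaw": 0},{"dx": 4,"dy": 72,"dz": -195,"yaw": 0},{"dx": 4,"dy": 72,"dz": -215,"yaw": 0},{"dx": 4,"dy": 72,"dz": -230,"yaw": 0},{"dx": 4,"dy": 72,"dz": -240,"yaw": 0},{"dx": 4,"dy": 72,"dz": -240,"yaw": 0},{"dx": 4,"dy": 72,"dz": -240,"yaw": 0}]' --gripper -0.16 --force 30

```text
time_s: 3.2
position: [0.455, 0.201, 0.0649]
tcp_rot: [-0.705, 0.709, -0.0, 0.001]
contact_force: [0.2, -0.4, -0.2]
opening: 0.423
```

```bash
python3 - <<'E'
from seg import *
im,T=shot("wrist","w2"); print(T[:3,3].round(4), read_state()["opening"]); print(proj([.4535,.246,.048],"wrist",T),proj([.4535,.205,.048],"wrist",T))
shot("side","s2")
E
```

```text
[0.455  0.201  0.0649] 0.4179371386057172
[[189.33977816 229.74155656]] [[248.19110841 229.54099373]]
```

View pics/w2.png

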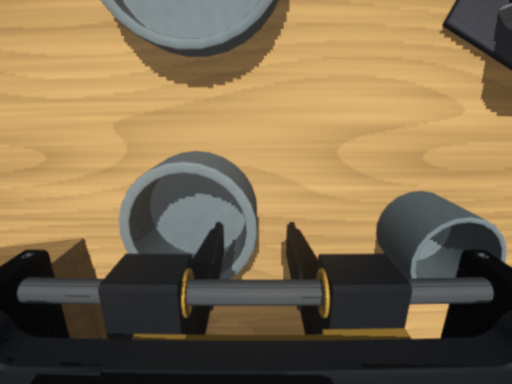

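The rim's right wall at about (247,235) lies between the finger tips at (221,225) and (291,225). Descending to pinch.

move_arm --deltas '[{"dx": -1,"dy": 1,"dz": -12,"yaw": 0},{"dx": -1,"dy": 1,"dz": -24,"yaw": 0},{"dx": -1,"dy": 1,"dz": -33,"yaw": 0},{"dx": -1,"dy": 1,"dz": -33,"yaw": 0},{"dx": -1,"dy": 1,"dz": -33,"yaw": 0}]'

```text
time_s: 3.8
position: [0.4537, 0.2022, 0.0315]
tcp_rot: [-0.706, 0.709, 0.0, 0.001]
contact_force: [0.2, -0.0, 0.4]
opening: 0.423
```

move_arm --deltas '[{"dx": 0},{"dx": 0},{"dx": 0},{"dx": 0},{"dx": 0},{"dx": 0},{"dx": 0},{"dx": 0}]' --gripper -1 --force 35

```text
schema error: expected keys dx, dy, dz, yaw
```

move_arm --deltas '[{"dx": 0,"dy": 0,"dz": 0,"yaw": 0},{"dx": 0,"dy": 0,"dz": 0,"yaw": 0},{"dx": 0,"dy": 0,"dz": 0,"yaw": 0},{"dx": 0,"dy": 0,"dz": 0,"yaw": 0},{"dx": 0,"dy": 0,"dz": 0,"yaw": 0},{"dx": 0,"dy": 0,"dz": 0,"yaw": 0},{"dx": 0,"dy": 0,"dz": 0,"yaw": 0},{"dx": 0,"dy": 0,"dz": 0,"yaw": 0}]' --gripper -1 --force 35

```text
time_s: 4.6
position: [0.4539, 0.2023, 0.0318]
tcp_rot: [-0.706, 0.709, 0.0, 0.001]
contact_force: [-0.2, 1.5, 2.0]
opening: 0.082
```

move_arm --deltas '[{"dx": 0,"dy": 0,"dz": 10,"yaw": 0},{"dx": 0,"dy": 0,"dz": 25,"yaw": 0},{"dx": 0,"dy": 0,"dz": 45,"yaw": 0},{"dx": 0,"dy": 0,"dz": 65,"yaw": 0},{"dx": 0,"dy": 0,"dz": 65,"yaw": 0},{"dx": 0,"dy": 0,"dz": 65,"yaw": 0}]'

```text
time_s: 5.2
position: [0.4539, 0.2022, 0.0968]
tcp_rot: [-0.706, 0.709, -0.0, 0.002]
contact_force: [-0.4, -0.1, -1.7]
opening: 0.08
```

```bash
python3 - <<'E'
from seg import *
im,T=shot("wrist","w3"); print(T[:3,3].round(4), read_state()["opening"])
im,_=shot("side","s3"); cv2.imwrite("pics/s3c.png",cv2.resize(im[110:240,150:330],None,fx=4,fy=4)[:,:,::-1])
E
```

```text
[0.4539 0.2022 0.0968] 0.08096884442356973
```

View pics/w3.png

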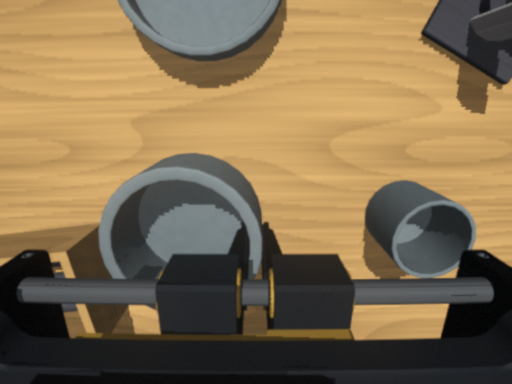

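View pics/s3c.png

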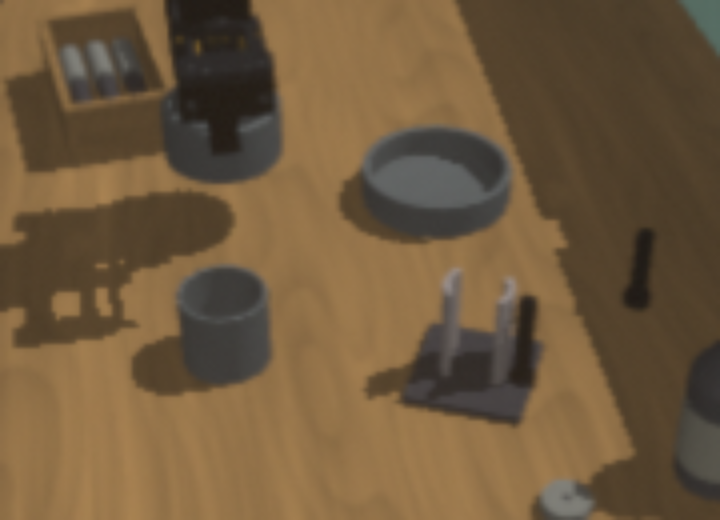

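move_arm --deltas '[{"dx": 40,"dy": -2,"dz": 0,"yaw": 0},{"dx": 80,"dy": -4,"dz": 0,"yaw": 0},{"dx": 120,"dy": -6,"dz": 0,"yaw": 0},{"dx": 160,"dy": -7,"dz": 0,"yaw": 0},{"dx": 182,"dy": -7,"dz": 0,"yaw": 0},{"dx": 182,"dy": -7,"dz": 0,"yaw": 0},{"dx": 182,"dy": -7,"dz": -15,"yaw": 0},{"dx": 182,"dy": -7,"dz": -30,"yaw": 0},{"dx": 182,"dy": -7,"dz": -30,"yaw": 0}]'

```text
time_s: 6.2
position: [0.6307, 0.1944, 0.0604]
tcp_rot: [-0.706, 0.708, 0.003, -0.003]
contact_force: [-0.7, 0.1, -2.4]
opening: 0.084
```

```bash
python3 - <<'E'
from seg import *
im,T=shot("wrist","w4"); print(T[:3,3].round(4), read_state()["opening"])
im,_=shot("side","s4"); cv2.imwrite("pics/s4c.png",cv2.resize(im[80:210,180:360],None,fx=4,fy=4)[:,:,::-1])
E
```

```text
[0.6307 0.1944 0.0604] 0.08168609606138819
```

View pics/w4.png

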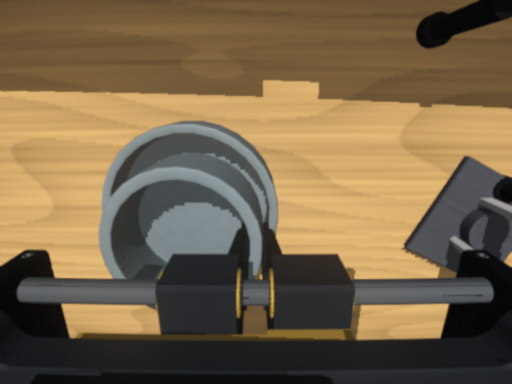

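View pics/s4c.png

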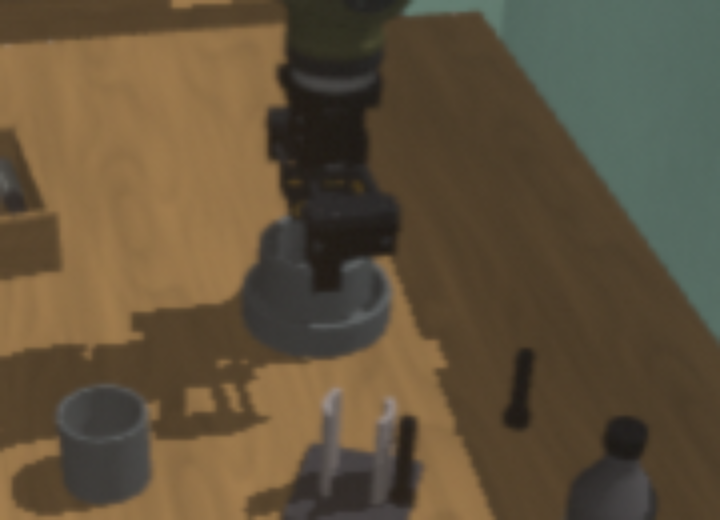

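move_arm --deltas '[{"dx": 5,"dy": 1,"dz": 6,"yaw": 0},{"dx": 5,"dy": 1,"dz": 6,"yaw": 0},{"dx": 5,"dy": 1,"dz": 6,"yaw": 0},{"dx": 5,"dy": 1,"dz": 6,"yaw": 0}]'

```text
time_s: 6.7
position: [0.6383, 0.1959, 0.0703]
tcp_rot: [-0.706, 0.708, 0.001, -0.001]
contact_force: [0.8, 0.4, -0.6]
opening: 0.102
```

```bash
python3 - <<'E'
from seg import *
im,T=shot("wrist","w5"); np.save("T5.npy",T); print(T.round(4), read_state()["contact_force"])
E
```

```text
[[-3.500e-03 -1.000e+00 -2.500e-03  6.383e-01]
 [-1.000e+00  3.500e-03  7.000e-04  1.959e-01]
 [-7.000e-04  2.500e-03 -1.000e+00  7.030e-02]
 [ 0.000e+00  0.000e+00  0.000e+00  1.000e+00]] [-0.89853375  2.32030757  0.66237948]
```

View pics/w5.png

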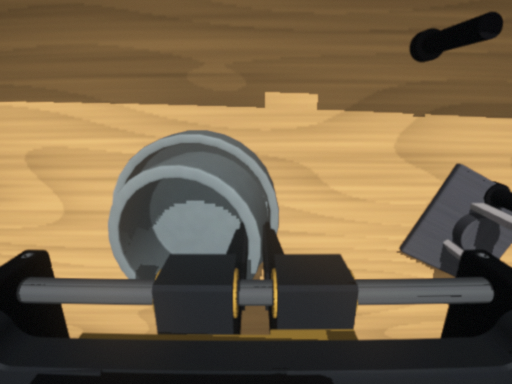

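The opening has grown to 0.10 and the tin looks lower against the fingers, so the grip has probably slackened. I'll hold and look again.

move_arm --deltas '[{"dx": 0,"dy": 0,"dz": 0,"yaw": 0},{"dx": 0,"dy": 0,"dz": 0,"yaw": 0},{"dx": 0,"dy": 0,"dz": 0,"yaw": 0},{"dx": 0,"dy": 0,"dz": 0,"yaw": 0},{"dx": 0,"dy": 0,"dz": 0,"yaw": 0}]'

```text
time_s: 7.25
position: [0.6381, 0.1958, 0.0699]
tcp_rot: [-0.706, 0.708, 0.001, -0.001]
contact_force: [-0.2, -0.6, -1.9]
opening: 0.078
```

```bash
python3 - <<'E'
from seg import *
im,T=shot("wrist","w6"); print(T[:3,3].round(4), read_state()["contact_force"],read_state()["opening"])
im,_=shot("side","s6"); cv2.imwrite("pics/s6c.png",cv2.resize(im[80:210,180:360],None,fx=4,fy=4)[:,:,::-1])
E
```

```text
[0.6381 0.1958 0.0699] [ 0.02707197 -0.05830078 -2.35358488] 0.08159154308609812
```

View pics/w6.png

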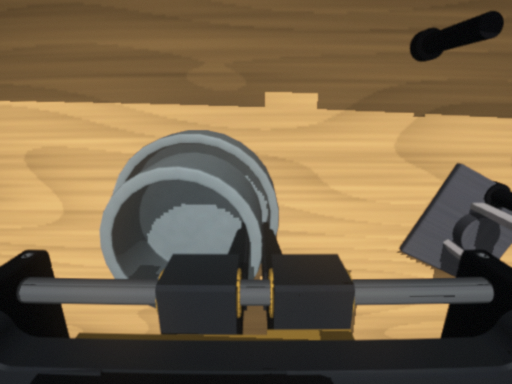

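View pics/s6c.png

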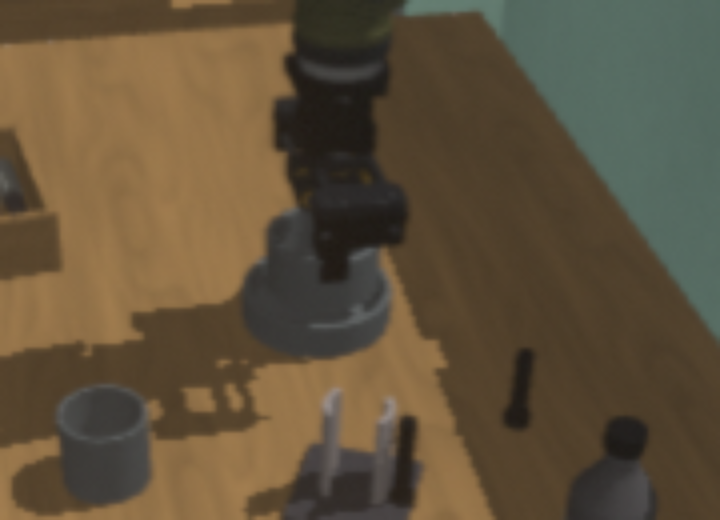

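The grip has recovered and the tin is still held at about the same depth. Lowering it in.

move_arm --deltas '[{"dx": -2,"dy": -1,"dz": -8,"yaw": 0},{"dx": -2,"dy": -1,"dz": -16,"yaw": 0},{"dx": -2,"dy": -1,"dz": -24,"yaw": 0},{"dx": -2,"dy": -1,"dz": -29,"yaw": 0},{"dx": -2,"dy": -1,"dz": -30,"yaw": 0},{"dx": -2,"dy": -1,"dz": -30,"yaw": 0},{"dx": -2,"dy": -1,"dz": -30,"yaw": 0}]'

```text
time_s: 8.05
position: [0.6364, 0.1949, 0.0401]
tcp_rot: [-0.706, 0.708, 0.001, -0.001]
contact_force: [0.6, -0.3, -1.2]
opening: 0.081
```

move_arm --deltas '[{"dx": 0,"dy": 0,"dz": 0,"yaw": 0},{"dx": 0,"dy": 0,"dz": 0,"yaw": 0},{"dx": 0,"dy": 0,"dz": 0,"yaw": 0},{"dx": 0,"dy": 0,"dz": 0,"yaw": 0},{"dx": 0,"dy": 0,"dz": 10,"yaw": 0},{"dx": 0,"dy": 0,"dz": 30,"yaw": 0},{"dx": 0,"dy": 0,"dz": 60,"yaw": 0},{"dx": 0,"dy": 0,"dz": 100,"yaw": 0},{"dx": -40,"dy": -10,"dz": 140,"yaw": 0},{"dx": -80,"dy": -30,"dz": 180,"yaw": 0},{"dx": -120,"dy": -50,"dz": 220,"yaw": 0},{"dx": -140,"dy": -60,"dz": 260,"yaw": 0},{"dx": -140,"dy": -60,"dz": 260,"yaw": 0},{"dx": -140,"dy": -60,"dz": 260,"yaw": 0}]' --gripper -0.4

```text
time_s: 9.45
position: [0.497, 0.1348, 0.3058]
tcp_rot: [-0.706, 0.709, -0.002, 0.003]
contact_force: [0.8, 0.8, -0.1]
opening: 0.298
```

```bash
python3 - <<'E'
from seg import *
im,T=shot("wrist","w7"); print(T[:3,3].round(4)); np.save("T7.npy",T)
print(circ(im,T,"wrist",proj([.4346,.0615,.03],"wrist",T)[0],.034,.062))
print(proj([.6362,.24,.03],"wrist",T)[0])
E
```

```text
[0.497  0.1348 0.3058]
(array([0.4347, 0.0622]), array([0.4333, 0.0614, 0.0327]), np.float64(0.0005), array([302., 201.]))
[180.13942018  63.86549606]
```

View pics/w7.png

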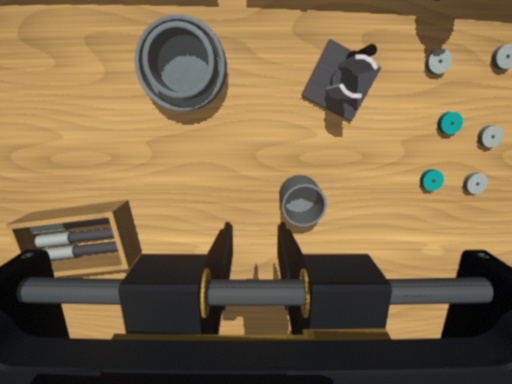

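```bash
python3 - <<'E'
from seg import *
T=np.load("T7.npy"); im=cv2.imread("pics/w7.png")
c=im[5:125,120:245]
K,d,R,t=cam("wrist",T)
big=cv2.resize(c,None,fx=4.5,fy=4.5,interpolation=cv2.INTER_CUBIC)
a=np.linspace(0,2*np.pi,60)
for cen,r,z,col in(((.6362,.2398),.049,.054,(0,0,255)),((.6362,.2398),.065,.032,(0,255,0)),((.6362,.2398),.041,.054,(255,0,0))):
    P=np.c_[cen[0]+r*np.cos(a),cen[1]+r*np.sin(a),0*a+z]
    q=((proj(P,"wrist",T)-[120,5]+.5)*4.5).astype(int); cv2.polylines(big,[q],True,col,1)
cv2.imwrite("pics/w7c.png",big)
E
```

```text
(no output)
```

View pics/w7c.png

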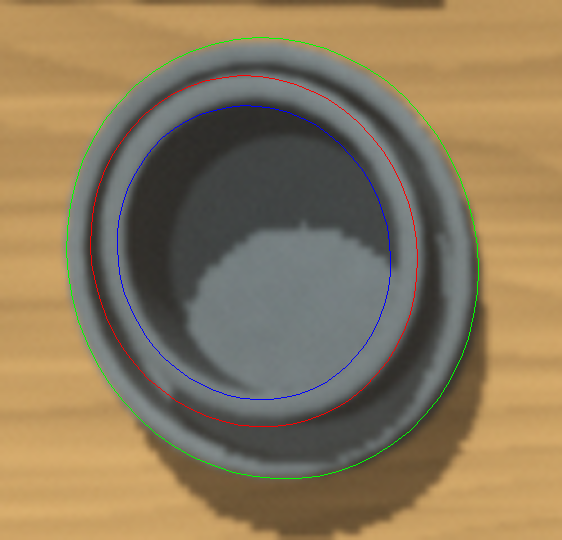

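The overlay agrees: the medium rim at 54 mm height sits inside the large tin, about 2 mm toward -y. Next I'll grasp the small tin across its outside.

move_arm --deltas '[{"dx": -20,"dy": -25,"dz": -20,"yaw": 0},{"dx": -40,"dy": -50,"dz": -40,"yaw": 0},{"dx": -63,"dy": -73,"dz": -60,"yaw": 0},{"dx": -63,"dy": -73,"dz": -100,"yaw": 0},{"dx": -63,"dy": -73,"dz": -140,"yaw": 0},{"dx": -63,"dy": -73,"dz": -175,"yaw": 0},{"dx": -63,"dy": -73,"dz": -205,"yaw": 0},{"dx": -63,"dy": -73,"dz": -220,"yaw": 0},{"dx": -63,"dy": -73,"dz": -230,"yaw": 0},{"dx": -63,"dy": -73,"dz": -240,"yaw": 0},{"dx": -63,"dy": -73,"dz": -250,"yaw": 0},{"dx": -63,"dy": -73,"dz": -260,"yaw": 0},{"dx": -63,"dy": -73,"dz": -260,"yaw": 0},{"dx": -63,"dy": -73,"dz": -260,"yaw": 0}]' --gripper 1

```text
time_s: 10.9
position: [0.434, 0.0619, 0.0429]
tcp_rot: [-0.706, 0.709, -0.0, 0.002]
contact_force: [-0.7, 0.7, -0.3]
opening: 1.002
```

move_arm --deltas '[{"dx": 0,"dy": 0,"dz": 0,"yaw": 0},{"dx": 0,"dy": 0,"dz": 0,"yaw": 0},{"dx": 0,"dy": 0,"dz": 0,"yaw": 0},{"dx": 0,"dy": 0,"dz": 0,"yaw": 0},{"dx": 0,"dy": 0,"dz": 0,"yaw": 0},{"dx": 0,"dy": 0,"dz": 0,"yaw": 0}]' --gripper -1 --force 25

```text
time_s: 11.5
position: [0.4343, 0.0619, 0.0432]
tcp_rot: [-0.706, 0.708, -0.001, 0.002]
contact_force: [-0.0, -0.8, 3.4]
opening: 0.718
```

move_arm --deltas '[{"dx": 0,"dy": 0,"dz": 10,"yaw": 0},{"dx": 0,"dy": 0,"dz": 30,"yaw": 0},{"dx": 0,"dy": 0,"dz": 60,"yaw": 0},{"dx": 0,"dy": 0,"dz": 90,"yaw": 0},{"dx": 0,"dy": 0,"dz": 90,"yaw": 0},{"dx": 0,"dy": 0,"dz": 90,"yaw": 0}]'

```text
time_s: 12.1
position: [0.4345, 0.0619, 0.1337]
tcp_rot: [-0.706, 0.708, -0.001, 0.002]
contact_force: [-0.4, 0.4, -1.8]
opening: 0.721
```

```bash
python3 - <<'E'
from seg import *
im,T=shot("wrist","w8"); print(T[:3,3].round(4))
E
```

```text
[0.4345 0.0619 0.1337]
```

View pics/w8.png

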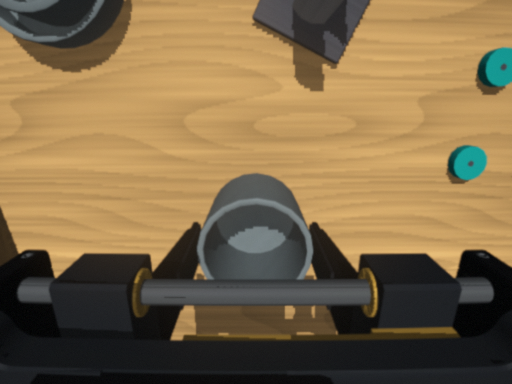

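move_arm --deltas '[{"dx": 25,"dy": 22,"dz": 10,"yaw": 0},{"dx": 55,"dy": 48,"dz": 10,"yaw": 0},{"dx": 85,"dy": 74,"dz": 10,"yaw": 0},{"dx": 115,"dy": 100,"dz": 10,"yaw": 0},{"dx": 145,"dy": 126,"dz": 10,"yaw": 0},{"dx": 175,"dy": 152,"dz": 10,"yaw": 0},{"dx": 195,"dy": 170,"dz": 10,"yaw": 0},{"dx": 201,"dy": 176,"dz": 10,"yaw": 0},{"dx": 201,"dy": 176,"dz": 10,"yaw": 0},{"dx": 201,"dy": 176,"dz": 0,"yaw": 0},{"dx": 201,"dy": 176,"dz": 0,"yaw": 0},{"dx": 201,"dy": 176,"dz": 0,"yaw": 0}]'

```text
time_s: 13.35
position: [0.6334, 0.237, 0.1314]
tcp_rot: [-0.705, 0.709, 0.0, 0.0]
contact_force: [-0.1, -0.5, -1.1]
opening: 0.725
```

```bash
python3 - <<'E'
from seg import *
im,T=shot("wrist","w9"); print(T[:3,3].round(4)); np.save("T9.npy",T)
a=np.linspace(0,2*np.pi,60); big=im[:,:,::-1].copy()
c=(.636,.238)
for r,z,col in((.049,.054,(0,0,255)),(.041,.054,(255,0,0)),(.065,.032,(0,255,0))):
    P=np.c_[c[0]+r*np.cos(a),c[1]+r*np.sin(a),0*a+z]; cv2.polylines(big,[proj(P,"wrist",T).astype(int)],True,col,1)
c=T[:2,3]; P=np.c_[c[0]+.034*np.cos(a),c[1]+.034*np.sin(a),0*a+T[2,3]+.019]; cv2.polylines(big,[proj(P,"wrist",T).astype(int)],True,(0,255,255),1)
cv2.imwrite("pics/w9b.png",big)
E
```

```text
[0.6334 0.237  0.1314]
```

View pics/w9b.png

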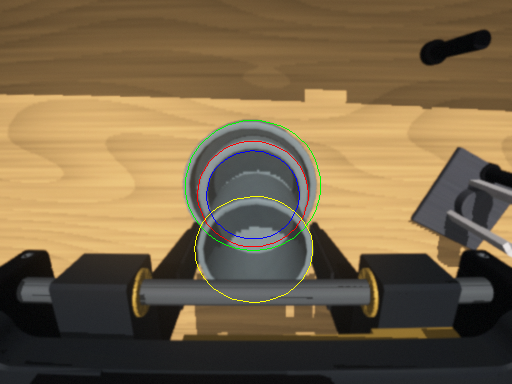

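move_arm --deltas '[{"dx": 3,"dy": 1,"dz": -15,"yaw": 0},{"dx": 3,"dy": 1,"dz": -30,"yaw": 0},{"dx": 3,"dy": 1,"dz": -45,"yaw": 0},{"dx": 3,"dy": 1,"dz": -58,"yaw": 0},{"dx": 3,"dy": 1,"dz": -66,"yaw": 0},{"dx": 3,"dy": 1,"dz": -71,"yaw": 0},{"dx": 3,"dy": 1,"dz": -72,"yaw": 0},{"dx": 3,"dy": 1,"dz": -72,"yaw": 0},{"dx": 3,"dy": 1,"dz": -72,"yaw": 0}]'

```text
time_s: 14.3
position: [0.6375, 0.2383, 0.061]
tcp_rot: [-0.705, 0.709, -0.0, 0.002]
contact_force: [-0.1, 1.0, -1.3]
opening: 0.724
```

move_arm --deltas '[{"dx": 0,"dy": 0,"dz": 0,"yaw": 0},{"dx": 0,"dy": 0,"dz": 0,"yaw": 0},{"dx": 0,"dy": 0,"dz": 0,"yaw": 0},{"dx": 0,"dy": 0,"dz": 0,"yaw": 0},{"dx": 0,"dy": 0,"dz": 10,"yaw": 0},{"dx": 0,"dy": 0,"dz": 40,"yaw": 0},{"dx": 0,"dy": 0,"dz": 80,"yaw": 0},{"dx": -30,"dy": 0,"dz": 120,"yaw": 0},{"dx": -60,"dy": -30,"dz": 160,"yaw": 0},{"dx": -90,"dy": -60,"dz": 180,"yaw": 0},{"dx": -120,"dy": -90,"dz": 200,"yaw": 0},{"dx": -140,"dy": -120,"dz": 220,"yaw": 0},{"dx": -140,"dy": -150,"dz": 240,"yaw": 0},{"dx": -140,"dy": -180,"dz": 240,"yaw": 0},{"dx": -140,"dy": -200,"dz": 240,"yaw": 0},{"dx": -140,"dy": -200,"dz": 240,"yaw": 0},{"dx": -140,"dy": -200,"dz": 240,"yaw": 0}]' --gripper 1

```text
time_s: 16.0
position: [0.4975, 0.0384, 0.3016]
tcp_rot: [-0.705, 0.709, -0.001, 0.002]
contact_force: [0.6, 0.1, -0.0]
opening: 1.002
```

```bash
python3 - <<'E'
from seg import *
im,T=shot("wrist","w10"); print(T[:3,3].round(4)); np.save("T10.npy",T)
ims,_=shot("side","s10"); cv2.imwrite("pics/s10c.png",cv2.resize(ims[110:240,180:360],None,fx=4,fy=4,interpolation=cv2.INTER_CUBIC)[:,:,::-1])
it,_=shot("top","t10")
for uv in((325,170),(297,173),(353,202),(327,202),(325,224)): print("disc",circ(it,None,"top",uv,.018,.012))
E
```

```text
[0.4975 0.0384 0.3016]
disc (array([ 0.653 , -0.2453]), array([ 0.6541, -0.2459,  0.0171]), np.float64(0.0009), array([325., 170.]))
disc (array([ 0.6435, -0.1402]), array([ 0.6441, -0.1403,  0.0175]), np.float64(0.0012), array([297., 173.]))
disc (array([ 0.5337, -0.3411]), array([ 0.5347, -0.3425,  0.0166]), np.float64(0.0009), array([353., 202.]))
disc (array([ 0.5322, -0.2448]), array([ 0.5343, -0.2469,  0.0157]), np.float64(0.001), array([327., 202.]))
disc (array([ 0.4545, -0.2363]), array([ 0.4563, -0.2383,  0.0159]), np.float64(0.0007), array([325., 224.]))
```

View pics/w10.png

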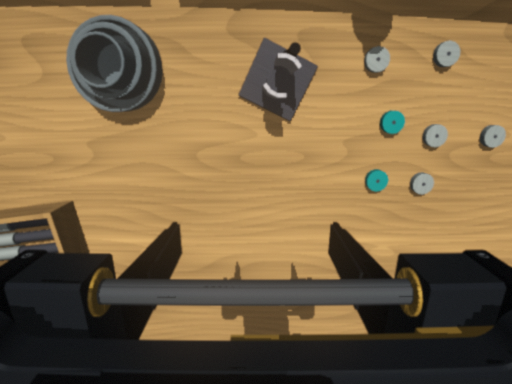

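View pics/s10c.png

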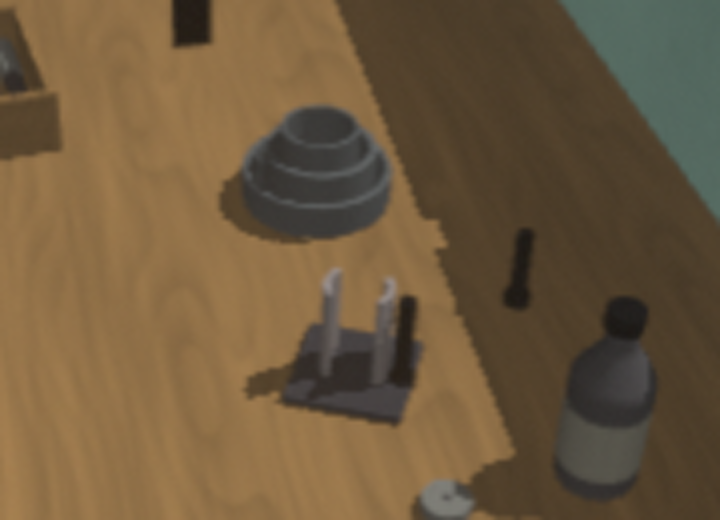

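The tins are nested; the side crop shows three stepped rims at (318,120). Now the tube pose from its foot corners, and the height of the post that stands on it.

```bash
python3 - <<'E'
from seg import *
T=np.load("T10.npy"); im=cv2.imread("pics/w10.png")
print(ray([(266,38),(317,68),(291,122),(239,95)],"wrist",.008,T).round(4))
c=im[25:130,225:330]; cv2.imwrite("pics/w10c.png",cv2.resize(c,None,fx=5.5,fy=5.5,interpolation=cv2.INTER_CUBIC))
ims=cv2.imread("pics/s10.png"); c=ims[165:225,240:320]; cv2.imwrite("pics/s10d.png",cv2.resize(c,None,fx=9,fy=9,interpolation=cv2.INTER_CUBIC))
E
```

```text
[[ 0.6717  0.021   0.008 ]
 [ 0.6308 -0.0546  0.008 ]
 [ 0.5526 -0.0181  0.008 ]
 [ 0.5931  0.0615  0.008 ]]
```

View pics/w10c.png

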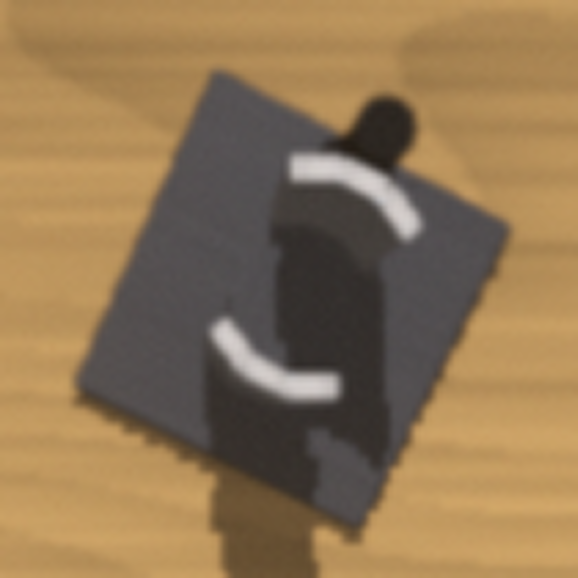

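View pics/s10d.png

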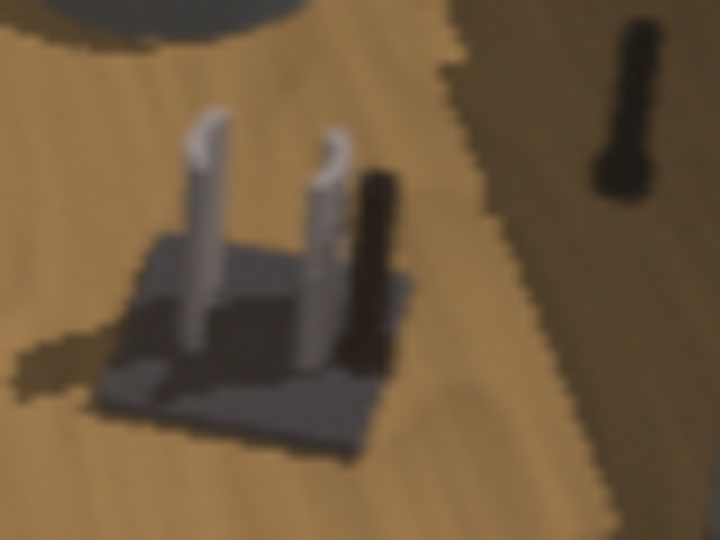

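```bash
python3 - <<'E'
from seg import *
T=np.load("T10.npy")
a=np.array([(292,165),(413,238),(222,328),(340,388)])/5.5+[225,25]
P=ray(a-.5,"wrist",.086,T); print(P.round(4),P.mean(0).round(4), np.degrees(np.arctan2(*(P[1]-P[0])[1::-1])),np.degrees(np.arctan2(*(P[3]-P[2])[1::-1])))
c=np.array([.612,.003]); th=np.radians(-26.3); p=c+.036*np.array([np.cos(th),np.sin(th)]); print("post",p)
for h in(.068,.080):
    print(h,"side crop px",(proj([*p,h],"side")-[240,165]+.5)*9,"wrist crop",(proj([*p,h],"wrist",T)-[225,25]+.5)*5.5)
for s in (1,-1):
    q=c+s*.023*np.array([np.cos(th),np.sin(th)]); print("wall",s,(proj([*q,.086],"side")-[240,165]+.5)*9)
print("foot c",(proj([*c,.008],"side")-[240,165]+.5)*9)
print("post base",(proj([*p,.008],"side")-[240,165]+.5)*9)
E
```

```text
[[ 0.6377  0.0095  0.086 ]
 [ 0.6224 -0.0177  0.086 ]
 [ 0.6035  0.0249  0.086 ]
 [ 0.5904 -0.0021  0.086 ]] [0.6135 0.0036 0.086 ] -119.22371872637494 -115.96114585834722
post [ 0.64427351 -0.01295056]
0.068 side crop px [[367.98867246 212.57324276]] wrist crop [[383.93814407 146.71063846]]
0.08 side crop px [[370.32847491 183.38204796]] wrist crop [[390.79728507 137.41293529]]
wall 1 [[331.40139204 161.66143354]]
wall -1 [[190.78331077 137.26198585]]
foot c [[251.0966938  333.11327283]]
post base [[356.73464482 352.4752152 ]]
```

The post on the foot matches the 80 mm prediction in the side view: seen at y≈178, predicted 183 for 80 mm and 213 for 68 mm. So it is post_high and the stack is 5 discs. I'll check that no other discs are hidden.

```bash
python3 - <<'E'
import cv2
im=cv2.imread("pics/t10.png"); cv2.imwrite("pics/t10b.png",cv2.resize(im[80:384,20:500],(800,507),interpolation=cv2.INTER_CUBIC))
E
```

```text
(no output)
```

View pics/t10b.png

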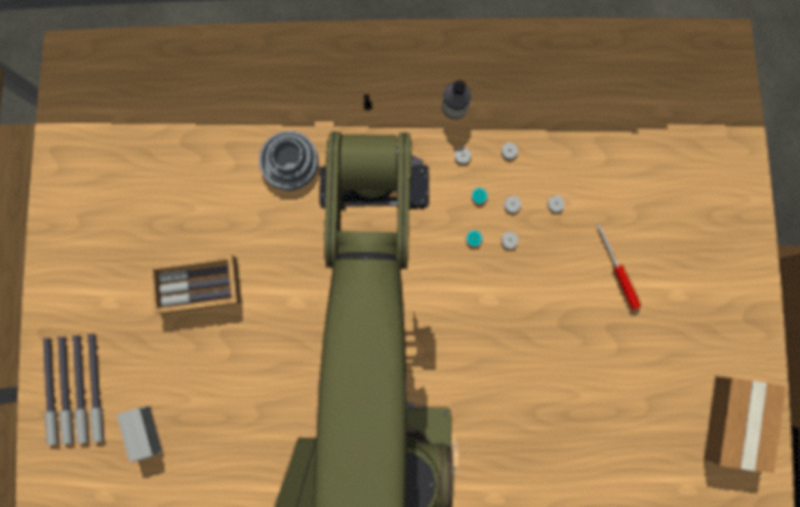

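Only five grey discs exist, so all five go in the tube. Next, a closer look at the tube at the insertion yaw.

move_arm --deltas '[{"dx": 15,"dy": -2,"dz": -20,"yaw": -0.12},{"dx": 30,"dy": -4,"dz": -45,"yaw": -0.24},{"dx": 45,"dy": -6,"dz": -70,"yaw": -0.36},{"dx": 62,"dy": -8,"dz": -90,"yaw": -0.47},{"dx": 62,"dy": -8,"dz": -100,"yaw": -0.47},{"dx": 62,"dy": -8,"dz": -100,"yaw": -0.47},{"dx": 62,"dy": -8,"dz": -100,"yaw": -0.47}]' --gripper 0.2

```text
time_s: 16.85
position: [0.5593, 0.0317, 0.2017]
tcp_rot: [-0.523, 0.853, -0.001, 0.002]
contact_force: [0.2, 0.3, 0.0]
opening: 0.602
```

```bash
python3 - <<'E'
from seg import *
im,T=shot("wrist","w11"); print(T.round(4)); np.save("T11.npy",T)
c=im[20:230,160:350]; cv2.imwrite("pics/w11c.png",cv2.resize(c,None,fx=2.8,fy=2.8,interpolation=cv2.INTER_CUBIC)[:,:,::-1])
E
```

```text
[[-4.539e-01 -8.910e-01  3.900e-03  5.593e-01]
 [-8.910e-01  4.539e-01  5.000e-04  3.170e-02]
 [-2.200e-03 -3.200e-03 -1.000e+00  2.017e-01]
 [ 0.000e+00  0.000e+00  0.000e+00  1.000e+00]]
```

View pics/w11.png

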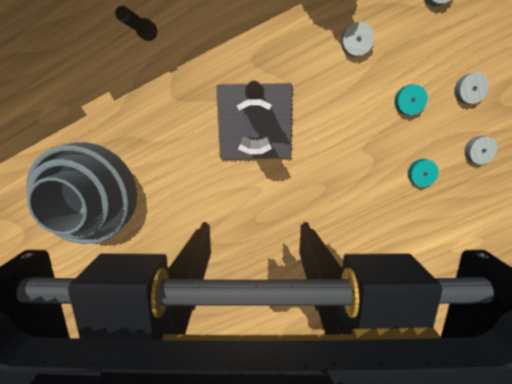

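View pics/w11c.png

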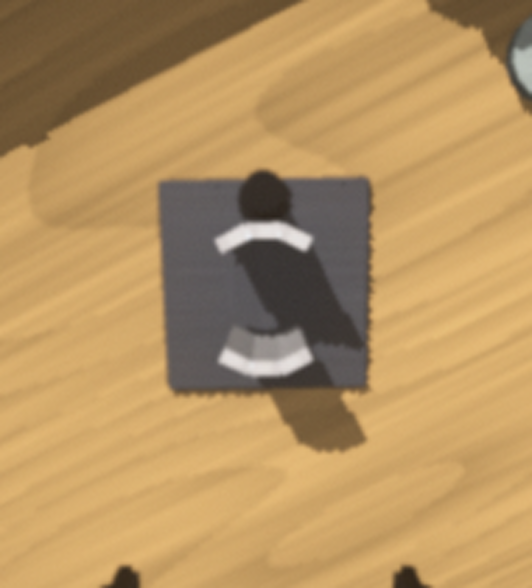

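The crop shows the wall tops centred near (265,300), with outer extremes at (264,224) and (265,375). The foot corners are (160,182), (370,180), (368,388) and (172,390).

```bash
python3 - <<'E'
from seg import *
T=np.load("T11.npy"); f=lambda l:np.array(l)/2.8+[160,20]-.5
P=ray(f([(264,222),(265,377),(216,243),(312,240),(220,360),(312,358)]),"wrist",.086,T)[:,:2]
print(P.round(4).tolist()); print("axis",P[:2].mean(0),"diam",np.linalg.norm(P[0]-P[1]))
ang=lambda v:np.degrees(np.arctan2(v[1],v[0]))
print("x dir",ang(P[0]-P[1]),"y chords",ang(P[3]-P[2]),ang(P[5]-P[4]))
F=ray(f([(160,182),(370,180),(368,388),(172,390)]),"wrist",.008,T)[:,:2]
print("foot c",F.mean(0), [ang(F[1]-F[0]),ang(F[2]-F[3]),ang(F[1]-F[2]),ang(F[0]-F[3])],[np.linalg.norm(F[i]-F[i-1]) for i in range(4)])
print("tool x",ang(T[:2,0]))
c=P[:2].mean(0)
for uv,n in(((358,39),'D1'),((472,88),'D3'),((481,151),'D2')):
    im=cv2.imread("pics/w11.png")[:,:,::-1].copy(); print(n,circ(im,T,"wrist",uv,.018,.012))
a=ray([(0,0)],"wrist",0,T)
it=cv2.imread("pics/t10.png")[:,:,::-1].copy()
print("bottle base ray z=.02", ray([(293,148)],"top",0.02))
E
```

```text
[[0.6371, -0.0076], [0.5906, 0.0159], [0.6384, 0.0099], [0.6246, -0.0193], [0.603, 0.0271], [0.5891, -0.0018]]
axis [0.6138431  0.00415701] diam 0.05209273912013524
x dir -26.733572010781977 y chords -115.34635279139873 -115.80583607526718
foot c [0.61322921 0.00342197] [np.float64(-116.56454783044833), np.float64(-116.45332228190766), np.float64(-25.697301981968522), np.float64(-25.591604056969622)] [np.float64(0.08842624686236646), np.float64(0.08812843280189472), np.float64(0.0882528495224471), np.float64(0.08796286841822488)]
tool x -116.99568284996973
D1 (array([ 0.6432, -0.1412]), array([ 0.6433, -0.1423,  0.0171]), np.float64(0.0004), array([357.,  39.]))
D3 (array([ 0.5327, -0.2467]), array([ 0.5324, -0.2473,  0.0175]), np.float64(0.0003), array([472.,  88.]))
D2 (array([ 0.4544, -0.2375]), array([ 0.4541, -0.2378,  0.0176]), np.float64(0.0003), array([481., 150.]))
bottle base ray z=.02 [[ 0.73786271 -0.12794806  0.02      ]]
```

move_arm --deltas '[{"dx": -18,"dy": -45,"dz": -10,"yaw": 0.01},{"dx": -36,"dy": -90,"dz": -20,"yaw": 0.01},{"dx": -54,"dy": -135,"dz": -30,"yaw": 0.01},{"dx": -72,"dy": -180,"dz": -40,"yaw": 0.01},{"dx": -90,"dy": -225,"dz": -60,"yaw": 0.01},{"dx": -105,"dy": -269,"dz": -80,"yaw": 0.01},{"dx": -105,"dy": -269,"dz": -110,"yaw": 0.01},{"dx": -105,"dy": -269,"dz": -135,"yaw": 0.01},{"dx": -105,"dy": -269,"dz": -150,"yaw": 0.01},{"dx": -105,"dy": -269,"dz": -150,"yaw": 0.01},{"dx": -105,"dy": -269,"dz": -150,"yaw": 0.01}]' --gripper -0.03

```text
time_s: 18.0
position: [0.4556, -0.2375, 0.0539]
tcp_rot: [-0.527, 0.85, -0.002, 0.003]
contact_force: [0.5, 0.2, 0.5]
opening: 0.487
```

```bash
python3 - <<'E'
from seg import *
im,T=shot("wrist","w12"); print(T[:3,3].round(4)); np.save("T12.npy",T)
p=proj([.4543,-.2374,.006],"wrist",T)[0]; print(p,circ(im,T,"wrist",p,.018,.012))
E
```

```text
[ 0.4556 -0.2375  0.0539]
[254.58448531 213.73135671] (array([ 0.4545, -0.2399]), array([ 0.4537, -0.2395,  0.0173]), np.float64(0.0003), array([257., 214.]))
```

View pics/w12.png

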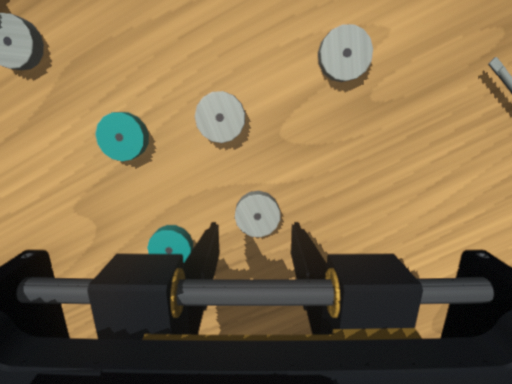

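The grey disc at (257,214) is centred between the finger tips at (217,228) and (294,228), and the turquoise one at (169,245) is clear of them. Grasping.

move_arm --deltas '[{"dx": -1,"dy": -1.5,"dz": -20,"yaw": 0},{"dx": -1,"dy": -1.5,"dz": -38,"yaw": 0},{"dx": -1,"dy": -1.5,"dz": -49,"yaw": 0},{"dx": -1,"dy": -1.5,"dz": -50,"yaw": 0},{"dx": -1,"dy": -1.5,"dz": -50,"yaw": 0},{"dx": -1,"dy": -1.5,"dz": -50,"yaw": 0}]'

```text
time_s: 18.65
position: [0.4559, -0.2398, 0.0056]
tcp_rot: [-0.527, 0.85, -0.004, 0.004]
contact_force: [0.1, -0.3, 0.2]
opening: 0.486
```

move_arm --deltas '[{"dx": 0,"dy": 0,"dz": 0,"yaw": 0},{"dx": 0,"dy": 0,"dz": 0,"yaw": 0},{"dx": 0,"dy": 0,"dz": 0,"yaw": 0},{"dx": 0,"dy": 0,"dz": 0,"yaw": 0},{"dx": 0,"dy": 0,"dz": 0,"yaw": 0}]' --gripper -1 --force 30

```text
time_s: 19.15
position: [0.4567, -0.2402, 0.0066]
tcp_rot: [-0.527, 0.85, -0.004, 0.004]
contact_force: [-0.8, 0.6, 6.3]
opening: 0.363
```

move_arm --deltas '[{"dx": 0,"dy": 0,"dz": 10,"yaw": 0},{"dx": 0,"dy": 0,"dz": 40,"yaw": 0},{"dx": 0,"dy": 0,"dz": 80,"yaw": 0},{"dx": 0,"dy": 0,"dz": 120,"yaw": 0},{"dx": 20,"dy": 30,"dz": 150,"yaw": 0},{"dx": 46,"dy": 70,"dz": 150,"yaw": 0},{"dx": 72,"dy": 110,"dz": 150,"yaw": 0},{"dx": 98,"dy": 150,"dz": 150,"yaw": 0},{"dx": 124,"dy": 190,"dz": 150,"yaw": 0},{"dx": 146,"dy": 225,"dz": 150,"yaw": 0},{"dx": 159,"dy": 243,"dz": 135,"yaw": 0},{"dx": 159,"dy": 243,"dz": 120,"yaw": 0},{"dx": 159,"dy": 243,"dz": 120,"yaw": 0},{"dx": 159,"dy": 243,"dz": 120,"yaw": 0}]'

```text
time_s: 20.55
position: [0.6144, 0.002, 0.1255]
tcp_rot: [-0.527, 0.85, -0.004, 0.003]
contact_force: [0.1, 0.2, -0.8]
opening: 0.364
```

```bash
python3 - <<'E'
from seg import *
im,T=shot("wrist","w13"); print(T.round(4)); np.save("T13.npy",T)
b=im[:,:,::-1].copy()
a=np.linspace(0,2*np.pi,60)
c=(.6136,.0038)
for r in(.0205,.0255):
    P=np.c_[c[0]+r*np.cos(a),c[1]+r*np.sin(a),0*a+.086]; cv2.polylines(b,[proj(P,"wrist",T).astype(int)],True,(0,0,255),1)
c=T[:2,3]; P=np.c_[c[0]+.018*np.cos(a),c[1]+.018*np.sin(a),0*a+T[2,3]+.008]; cv2.polylines(b,[proj(P,"wrist",T).astype(int)],True,(255,0,0),1)
cv2.imwrite("pics/w13b.png",b)
cv2.imwrite("pics/w13c.png",cv2.resize(b[150:280,170:340],None,fx=4.5,fy=4.5,interpolation=cv2.INTER_CUBIC))
E
```

```text
[[-4.451e-01 -8.954e-01  8.600e-03  6.144e-01]
 [-8.955e-01  4.451e-01 -3.400e-03  2.000e-03]
 [-8.000e-04 -9.200e-03 -1.000e+00  1.255e-01]
 [ 0.000e+00  0.000e+00  0.000e+00  1.000e+00]]
```

View pics/w13c.png

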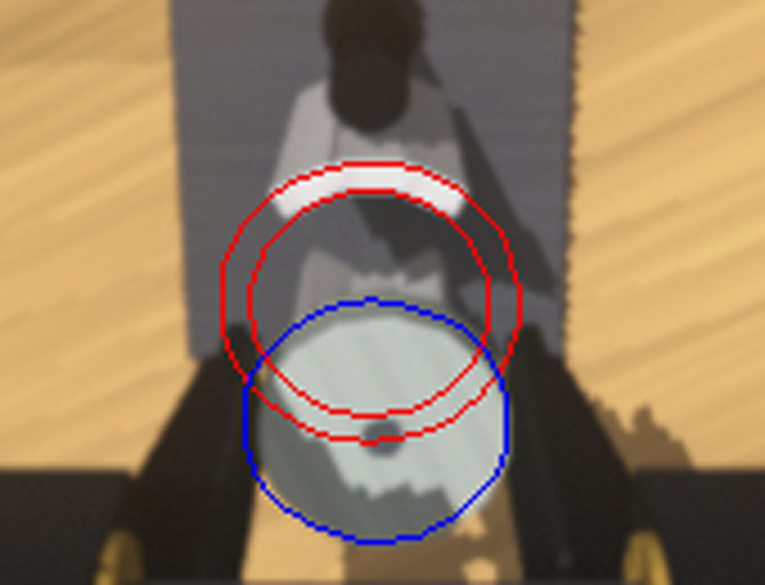

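```bash
python3 - <<'E'
from seg import *
T=np.load("T13.npy")
uv=np.array([(382,438)])/4.5+[170,150]-.5
p=ray(uv,"wrist",T[2,3]+.0054,T)[0]; print("disc",p, "tool frame off mm",(T[:3,:3].T@(p-T[:3,3])*1000).round(1))
uv=np.array([(368,162),(368,191),(271,192),(467,192)])/4.5+[170,150]-.5
P=ray(uv,"wrist",.086,T); print(P.round(4)); d=np.array([.8954,-.4451]); 
print("axis from outer", P[0,:2]-.0255*d, "inner",P[1,:2]-.0205*d, "chord mid",P[2:,:2].mean(0))
E
```

```text
disc [0.61151116 0.00286176 0.13094705] tool frame off mm [ 0.5  2.9 -5.4]
[[ 0.6371 -0.0072  0.086 ]
 [ 0.6327 -0.005   0.086 ]
 [ 0.6397  0.0095  0.086 ]
 [ 0.6252 -0.0197  0.086 ]]
axis from outer [0.61429457 0.00411078] inner [0.61430749 0.00413009] chord mid [ 0.63243528 -0.00506293]
```

move_arm --deltas '[{"dx": 3,"dy": 1,"dz": 0,"yaw": 0},{"dx": 3,"dy": 1,"dz": -10,"yaw": 0},{"dx": 3,"dy": 1,"dz": -20,"yaw": 0},{"dx": 3,"dy": 1,"dz": -30,"yaw": 0},{"dx": 3,"dy": 1,"dz": -40,"yaw": 0},{"dx": 3,"dy": 1,"dz": -50,"yaw": 0},{"dx": 3,"dy": 1,"dz": -50,"yaw": 0},{"dx": 3,"dy": 1,"dz": -50,"yaw": 0}]'

```text
time_s: 21.4
position: [0.6178, 0.0028, 0.076]
tcp_rot: [-0.527, 0.85, -0.004, 0.003]
contact_force: [0.8, -0.2, -0.9]
opening: 0.364
```

```bash
python3 - <<'E'
from seg import *
im,T=shot("wrist","w14"); print(T.round(4)[:3,3],read_state()["contact_force"])
cv2.imwrite("pics/w14c.png",cv2.resize(im[130:280,170:340],None,fx=4.5,fy=3.9,interpolation=cv2.INTER_CUBIC)[:,:,::-1])
E
```

```text
[0.6178 0.0028 0.076 ] [ 0.05223195  0.17404721 -0.78297532]
```

View pics/w14c.png

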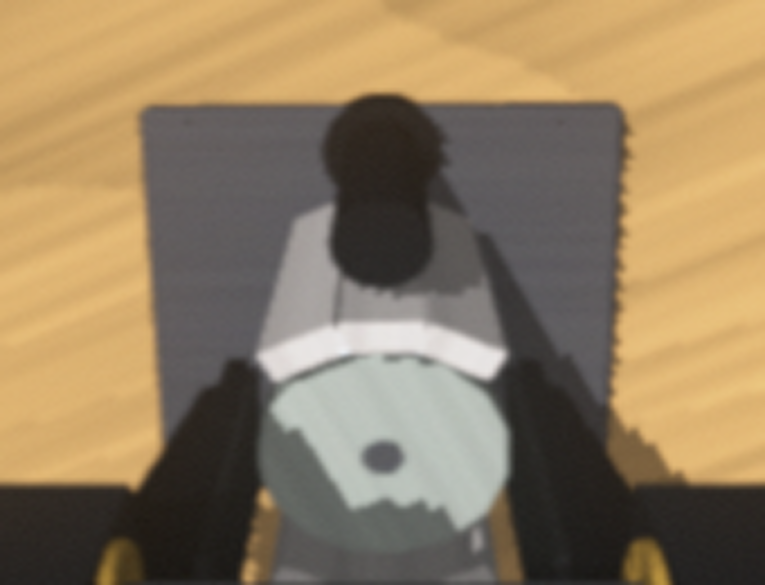

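The disc is inside the bore with no contact force, lying slightly toward the post-side wall. Nudging it 1 mm back and lowering it to the pedestal.

move_arm --deltas '[{"dx": -1,"dy": 0.5,"dz": -8,"yaw": 0},{"dx": -1,"dy": 0.5,"dz": -18,"yaw": 0},{"dx": -1,"dy": 0.5,"dz": -28,"yaw": 0},{"dx": -1,"dy": 0.5,"dz": -38,"yaw": 0},{"dx": -1,"dy": 0.5,"dz": -46,"yaw": 0},{"dx": -1,"dy": 0.5,"dz": -48,"yaw": 0},{"dx": -1,"dy": 0.5,"dz": -48,"yaw": 0}]'

```text
time_s: 22.15
position: [0.6169, 0.0033, 0.0279]
tcp_rot: [-0.527, 0.85, -0.004, 0.003]
contact_force: [-0.4, 0.0, -0.1]
opening: 0.368
```

move_arm --deltas '[{"dx": 0,"dy": 0,"dz": 0,"yaw": 0},{"dx": 0,"dy": 0,"dz": 0,"yaw": 0},{"dx": 0,"dy": 0,"dz": 0,"yaw": 0},{"dx": 0,"dy": 0,"dz": 15,"yaw": 0},{"dx": 0,"dy": 0,"dz": 50,"yaw": 0},{"dx": 0,"dy": 0,"dz": 90,"yaw": 0},{"dx": -10,"dy": 5,"dz": 130,"yaw": 0},{"dx": -40,"dy": 20,"dz": 160,"yaw": 0},{"dx": -55,"dy": 28,"dz": 175,"yaw": 0},{"dx": -55,"dy": 28,"dz": 175,"yaw": 0},{"dx": -55,"dy": 28,"dz": 175,"yaw": 0}]' --gripper -0.03

```text
time_s: 23.25
position: [0.5623, 0.0312, 0.204]
tcp_rot: [-0.527, 0.85, -0.005, 0.004]
contact_force: [0.2, -0.4, -0.7]
opening: 0.482
```

```bash
python3 - <<'E'
from seg import *
im,T=shot("wrist","w15"); print(T.round(4)[:3,3]); np.save("T15.npy",T)
cv2.imwrite("pics/w15c.png",cv2.resize(im[60:200,180:350],None,fx=4.5,fy=4.2,interpolation=cv2.INTER_CUBIC)[:,:,::-1])
for n,p in (("D1",(.6432,-.1410)),("D3",(.5327,-.2465))):
    print(n,circ(im,T,"wrist",proj([*p,.006],"wrist",T)[0],.018,.012))
E
```

```text
[0.5623 0.0312 0.204 ]
D1 (array([ 0.6433, -0.1414]), array([ 0.6433, -0.1425,  0.0171]), np.float64(0.0004), array([358.,  45.]))
D3 (array([ 0.5327, -0.2468]), array([ 0.5325, -0.2473,  0.0175]), np.float64(0.0003), array([470.,  94.]))
```

View pics/w15c.png

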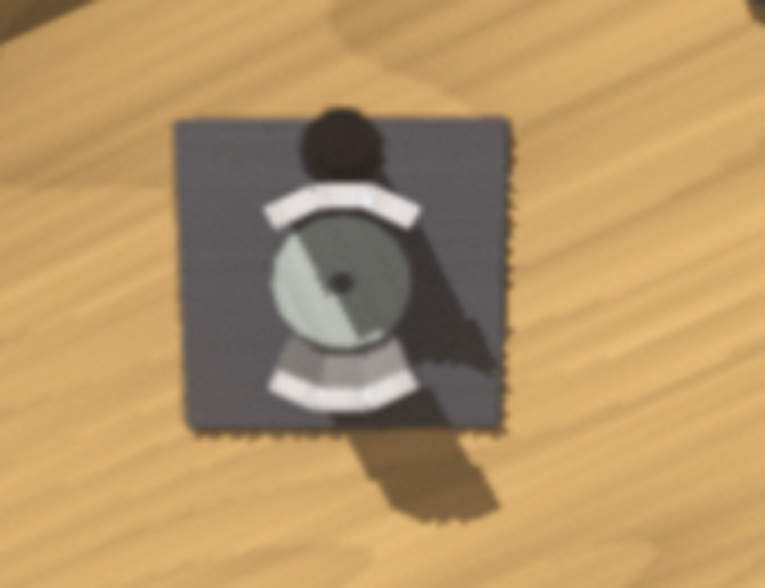

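Disc 1 lies flat on the pedestal at crop (341,281). Next is the disc at (0.533,-0.247).

move_arm --deltas '[{"dx": -5,"dy": -46,"dz": -10,"yaw": 0},{"dx": -10,"dy": -92,"dz": -20,"yaw": 0},{"dx": -15,"dy": -138,"dz": -30,"yaw": 0},{"dx": -20,"dy": -184,"dz": -40,"yaw": 0},{"dx": -25,"dy": -230,"dz": -60,"yaw": 0},{"dx": -30,"dy": -265,"dz": -85,"yaw": 0},{"dx": -30,"dy": -278,"dz": -115,"yaw": 0},{"dx": -30,"dy": -278,"dz": -140,"yaw": 0},{"dx": -30,"dy": -278,"dz": -152,"yaw": 0},{"dx": -30,"dy": -278,"dz": -152,"yaw": 0},{"dx": -30,"dy": -278,"dz": -152,"yaw": 0}]'

```text
time_s: 24.4
position: [0.5323, -0.2469, 0.0508]
tcp_rot: [-0.527, 0.85, -0.004, 0.003]
contact_force: [-0.0, -0.7, -0.0]
opening: 0.482
```

```bash
python3 - <<'E'
from seg import *
im,T=shot("wrist","w16"); print(T.round(4)[:3,3]); 
p=proj([.5327,-.2465,.006],"wrist",T)[0]; print(p,circ(im,T,"wrist",p,.018,.012))
E
```

```text
[ 0.5323 -0.2469  0.0508]
[253.23435768 213.68013578] (array([ 0.5333, -0.2491]), array([ 0.5327, -0.2488,  0.0174]), np.float64(0.0003), array([256., 213.]))
```

View pics/w16.png

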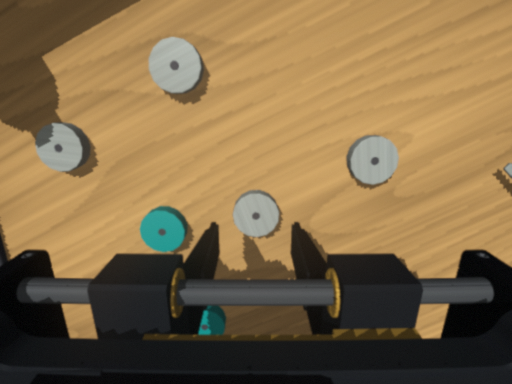

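move_arm --deltas '[{"dx": -0.5,"dy": -1.5,"dz": -18,"yaw": 0},{"dx": -0.5,"dy": -1.5,"dz": -34,"yaw": 0},{"dx": -0.5,"dy": -1.5,"dz": -45,"yaw": 0},{"dx": -0.5,"dy": -1.5,"dz": -46,"yaw": 0},{"dx": -0.5,"dy": -1.5,"dz": -46,"yaw": 0},{"dx": -0.5,"dy": -1.5,"dz": -46,"yaw": 0}]'

```text
time_s: 25.05
position: [0.533, -0.2489, 0.0065]
tcp_rot: [-0.527, 0.85, -0.005, 0.004]
contact_force: [0.6, -0.6, 0.1]
opening: 0.481
```

move_arm --deltas '[{"dx": 0,"dy": 0,"dz": 0,"yaw": 0},{"dx": 0,"dy": 0,"dz": 0,"yaw": 0},{"dx": 0,"dy": 0,"dz": 0,"yaw": 0},{"dx": 0,"dy": 0,"dz": 0,"yaw": 0},{"dx": 0,"dy": 0,"dz": 0,"yaw": 0}]' --gripper -1

```text
time_s: 25.55
position: [0.5336, -0.2491, 0.0073]
tcp_rot: [-0.527, 0.85, -0.006, 0.004]
contact_force: [0.4, -0.3, 4.8]
opening: 0.364
```

move_arm --deltas '[{"dx": 0,"dy": 0,"dz": 10,"yaw": 0},{"dx": 0,"dy": 0,"dz": 40,"yaw": 0},{"dx": 0,"dy": 0,"dz": 85,"yaw": 0},{"dx": 8,"dy": 25,"dz": 125,"yaw": 0},{"dx": 20,"dy": 65,"dz": 150,"yaw": 0},{"dx": 34,"dy": 108,"dz": 150,"yaw": 0},{"dx": 48,"dy": 150,"dz": 150,"yaw": 0},{"dx": 62,"dy": 192,"dz": 150,"yaw": 0},{"dx": 75,"dy": 230,"dz": 145,"yaw": 0},{"dx": 81,"dy": 252,"dz": 130,"yaw": 0},{"dx": 81,"dy": 252,"dz": 118,"yaw": 0},{"dx": 81,"dy": 252,"dz": 118,"yaw": 0},{"dx": 81,"dy": 252,"dz": 118,"yaw": 0}]'

```text
time_s: 26.85
position: [0.6139, 0.0019, 0.1249]
tcp_rot: [-0.526, 0.85, -0.006, 0.004]
contact_force: [-0.7, 0.3, -0.8]
opening: 0.368
```

```bash
cat > hov.py <<'E'
from seg import *
import sys
im,T=shot("wrist",sys.argv[1]); gz=float(sys.argv[2])  # TCP z at grasp
print(T[:3,3].round(4),read_state()["opening"])
g=cv2.cvtColor(im,cv2.COLOR_RGB2GRAY)
# hole: dark spot near expected place
zt=T[2,3]-gz+.012
p=proj([*T[:2,3],zt],"wrist",T)[0]; print("expected px",p.round(1))
y0,x0=int(p[1])-12,int(p[0])-10; w=g[y0:y0+30,x0:x0+20].astype(float)
bl=255-cv2.GaussianBlur(w.astype(np.uint8),(5,5),0).astype(float); 
cv2.imwrite(f"pics/{sys.argv[1]}c.png",cv2.resize(im[150:280,170:340],None,fx=4.5,fy=4.5,interpolation=cv2.INTER_CUBIC)[:,:,::-1])
E
python3 hov.py w17 0.0073
```

```text
[0.6139 0.0019 0.1249] 0.3650736687458298
expected px [253.6 242. ]
```

View pics/w17c.png

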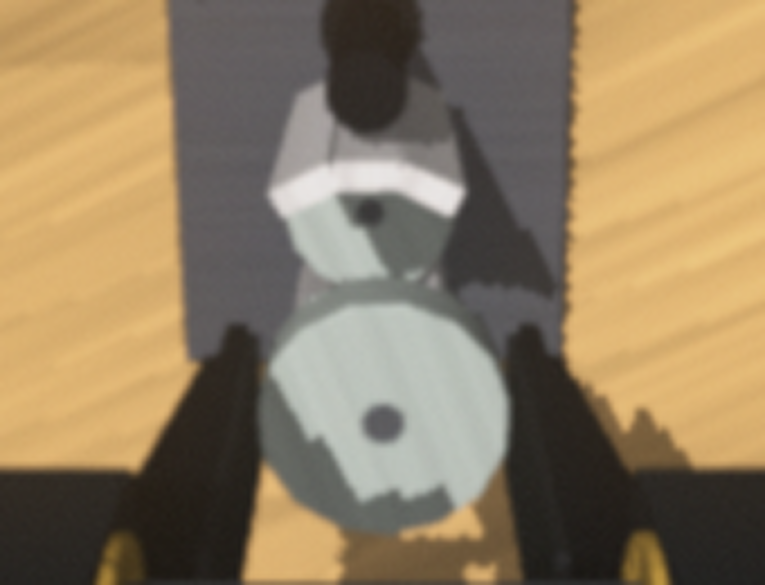

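```bash
cat > off.py <<'E'
from seg import *
import sys
hx,hy,ax,ay,gz=map(float,sys.argv[1:6])
T=pose(); f=lambda a,b:np.array([[a,b]])/4.5+[170,150]-.5
p=ray(f(hx,hy),"wrist",T[2,3]-gz+.012,T)[0]; q=ray(f(ax,ay),"wrist",.086,T)[0]
c=q[:2]-.0255*np.array([.8954,-.4451])
print("TCP",T[:3,3].round(4),"disc",p.round(4),"axis",c.round(4),"move mm",((c-p[:2])*1000).round(1),"disc in tool",(T[:3,:3].T@(p-T[:3,3])*1000).round(1))
E
python3 off.py 382 424 366 160 .0073
```

```text
TCP [0.6145 0.0017 0.1256] disc [0.6131 0.0018 0.1303] axis [0.6149 0.0039] move mm [1.8 2.1] disc in tool [ 0.5  1.1 -4.7]
```

move_arm --deltas '[{"dx": 1,"dy": 2.2,"dz": 0,"yaw": 0},{"dx": 1,"dy": 2.2,"dz": -12,"yaw": 0},{"dx": 1,"dy": 2.2,"dz": -24,"yaw": 0},{"dx": 1,"dy": 2.2,"dz": -32,"yaw": 0},{"dx": 1,"dy": 2.2,"dz": -40,"yaw": 0},{"dx": 1,"dy": 2.2,"dz": -50,"yaw": 0},{"dx": 1,"dy": 2.2,"dz": -60,"yaw": 0},{"dx": 1,"dy": 2.2,"dz": -70,"yaw": 0},{"dx": 1,"dy": 2.2,"dz": -80,"yaw": 0},{"dx": 1,"dy": 2.2,"dz": -84,"yaw": 0},{"dx": 1,"dy": 2.2,"dz": -85,"yaw": 0},{"dx": 1,"dy": 2.2,"dz": -85,"yaw": 0}]'

```text
time_s: 28.1
position: [0.6156, 0.0039, 0.0407]
tcp_rot: [-0.526, 0.85, -0.006, 0.004]
contact_force: [0.6, -0.4, -0.3]
opening: 0.368
```

move_arm --deltas '[{"dx": 0,"dy": 0,"dz": 0,"yaw": 0},{"dx": 0,"dy": 0,"dz": 0,"yaw": 0},{"dx": 0,"dy": 0,"dz": 0,"yaw": 0},{"dx": 0,"dy": 0,"dz": 15,"yaw": 0},{"dx": 0,"dy": 0,"dz": 50,"yaw": 0},{"dx": 0,"dy": 0,"dz": 90,"yaw": 0},{"dx": -10,"dy": 5,"dz": 130,"yaw": 0},{"dx": -40,"dy": 20,"dz": 150,"yaw": 0},{"dx": -55,"dy": 28,"dz": 162,"yaw": 0},{"dx": -55,"dy": 28,"dz": 162,"yaw": 0},{"dx": -55,"dy": 28,"dz": 162,"yaw": 0}]' --gripper -0.03

```text
time_s: 29.2
position: [0.561, 0.0318, 0.2038]
tcp_rot: [-0.526, 0.85, -0.007, 0.005]
contact_force: [-0.1, 0.2, -0.2]
opening: 0.483
```

```bash
python3 - <<'E'
from seg import *
im,T=shot("wrist","w18"); print(T.round(4)[:3,3])
cv2.imwrite("pics/w18c.png",cv2.resize(im[60:200,180:350],None,fx=4.5,fy=4.2,interpolation=cv2.INTER_CUBIC)[:,:,::-1])
it,_=shot("top","t18")
for uv in((325,170),(297,173),(353,202)): print("disc",circ(it,None,"top",uv,.018,.012))
E
```

```text
[0.561  0.0318 0.2038]
disc (array([ 0.653 , -0.2453]), array([ 0.6541, -0.2459,  0.0171]), np.float64(0.0009), array([325., 170.]))
disc (array([ 0.6435, -0.1402]), array([ 0.6441, -0.1403,  0.0175]), np.float64(0.0012), array([297., 173.]))
disc (array([ 0.5337, -0.3411]), array([ 0.5347, -0.3425,  0.0166]), np.float64(0.0009), array([353., 202.]))
```

View pics/w18c.png

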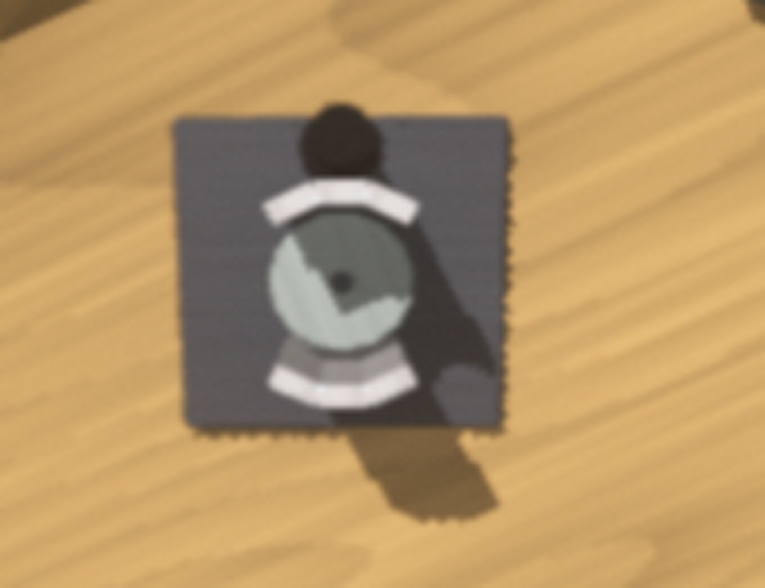

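Two discs are in and flat. Next is the disc at (0.534,-0.342).

move_arm --deltas '[{"dx": -3,"dy": -46,"dz": -5,"yaw": 0},{"dx": -6,"dy": -94,"dz": -10,"yaw": 0},{"dx": -9,"dy": -142,"dz": -15,"yaw": 0},{"dx": -13,"dy": -190,"dz": -20,"yaw": 0},{"dx": -17,"dy": -238,"dz": -25,"yaw": 0},{"dx": -21,"dy": -286,"dz": -30,"yaw": 0},{"dx": -25,"dy": -330,"dz": -50,"yaw": 0},{"dx": -27,"dy": -365,"dz": -80,"yaw": 0},{"dx": -27,"dy": -374,"dz": -115,"yaw": 0},{"dx": -27,"dy": -374,"dz": -140,"yaw": 0},{"dx": -27,"dy": -374,"dz": -152,"yaw": 0},{"dx": -27,"dy": -374,"dz": -152,"yaw": 0},{"dx": -27,"dy": -374,"dz": -152,"yaw": 0}]'

```text
time_s: 30.6
position: [0.5342, -0.3427, 0.0505]
tcp_rot: [-0.526, 0.85, -0.006, 0.004]
contact_force: [0.2, -0.8, 0.1]
opening: 0.484
```

```bash
python3 - <<'E'
from seg import *
im,T=shot("wrist","w19"); print(T.round(4)[:3,3]); 
p=proj([.534,-.342,.006],"wrist",T)[0]; print(p,circ(im,T,"wrist",p,.018,.012))
E
```

```text
[ 0.5342 -0.3427  0.0505]
[253.19883907 214.85912003] (array([ 0.533 , -0.3456]), array([ 0.5323, -0.3453,  0.0174]), np.float64(0.0003), array([258., 216.]))
```

View pics/w19.png

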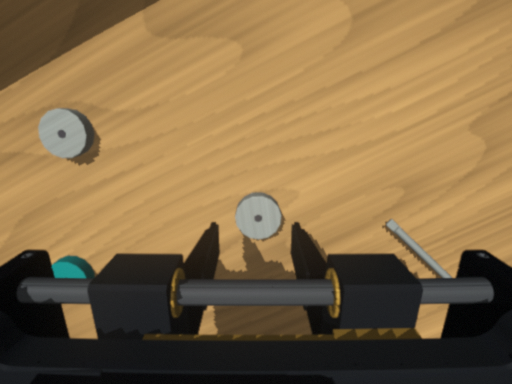

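The grey disc at (258,216) lies between the fingers and the screwdriver tip at (390,225) is clear.

move_arm --deltas '[{"dx": -3,"dy": -2,"dz": -18,"yaw": 0},{"dx": -3,"dy": -2,"dz": -34,"yaw": 0},{"dx": -3,"dy": -2,"dz": -45,"yaw": 0},{"dx": -3,"dy": -2,"dz": -46,"yaw": 0},{"dx": -3,"dy": -2,"dz": -46,"yaw": 0},{"dx": -3,"dy": -2,"dz": -46,"yaw": 0}]'

```text
time_s: 31.25
position: [0.5323, -0.3452, 0.0062]
tcp_rot: [-0.526, 0.85, -0.008, 0.004]
contact_force: [0.7, -0.2, 0.3]
opening: 0.483
```

move_arm --deltas '[{"dx": 0,"dy": 0,"dz": 0,"yaw": 0},{"dx": 0,"dy": 0,"dz": 0,"yaw": 0},{"dx": 0,"dy": 0,"dz": 0,"yaw": 0},{"dx": 0,"dy": 0,"dz": 0,"yaw": 0},{"dx": 0,"dy": 0,"dz": 0,"yaw": 0}]' --gripper -1

```text
time_s: 31.75
position: [0.5329, -0.3456, 0.0071]
tcp_rot: [-0.526, 0.85, -0.008, 0.005]
contact_force: [0.5, 0.3, 5.0]
opening: 0.364
```

move_arm --deltas '[{"dx": 0,"dy": 0,"dz": 10,"yaw": 0},{"dx": 0,"dy": 0,"dz": 40,"yaw": 0},{"dx": 0,"dy": 0,"dz": 85,"yaw": 0},{"dx": 8,"dy": 30,"dz": 125,"yaw": 0},{"dx": 17,"dy": 75,"dz": 145,"yaw": 0},{"dx": 27,"dy": 120,"dz": 145,"yaw": 0},{"dx": 37,"dy": 165,"dz": 145,"yaw": 0},{"dx": 47,"dy": 210,"dz": 145,"yaw": 0},{"dx": 57,"dy": 255,"dz": 145,"yaw": 0},{"dx": 67,"dy": 300,"dz": 145,"yaw": 0},{"dx": 76,"dy": 335,"dz": 140,"yaw": 0},{"dx": 82,"dy": 349,"dz": 125,"yaw": 0},{"dx": 82,"dy": 349,"dz": 118,"yaw": 0},{"dx": 82,"dy": 349,"dz": 118,"yaw": 0},{"dx": 82,"dy": 349,"dz": 118,"yaw": 0}]'

```text
time_s: 33.25
position: [0.6143, 0.002, 0.1245]
tcp_rot: [-0.526, 0.851, -0.008, 0.004]
contact_force: [0.1, 0.2, -1.3]
opening: 0.366
```

```bash
python3 hov.py w20 0.0065
```

```text
[0.6143 0.002  0.1245] 0.365619777547053
expected px [253.6 242.5]
```

View pics/w20c.png

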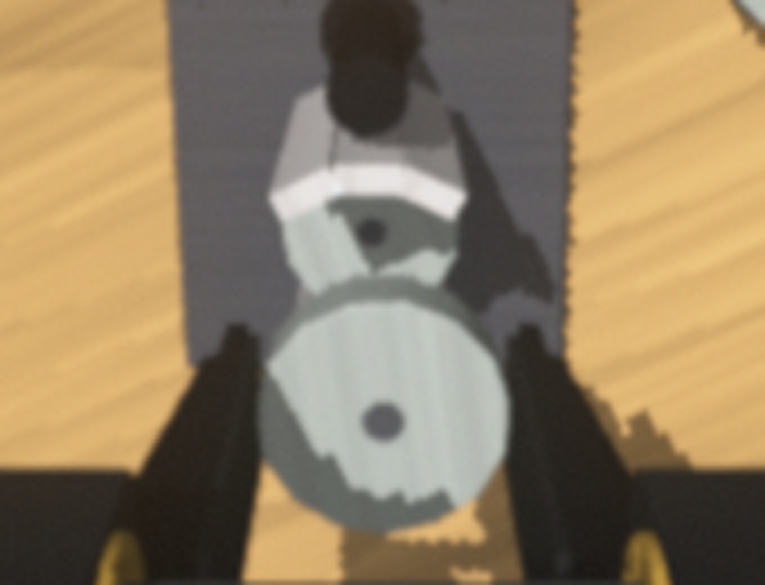

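move_arm --deltas '[{"dx": 1,"dy": 2,"dz": 0,"yaw": 0},{"dx": 1,"dy": 2,"dz": -12,"yaw": 0},{"dx": 1,"dy": 2,"dz": -24,"yaw": 0},{"dx": 1,"dy": 2,"dz": -32,"yaw": 0},{"dx": 1,"dy": 2,"dz": -40,"yaw": 0},{"dx": 1,"dy": 2,"dz": -50,"yaw": 0},{"dx": 1,"dy": 2,"dz": -60,"yaw": 0},{"dx": 1,"dy": 2,"dz": -68,"yaw": 0},{"dx": 1,"dy": 2,"dz": -72,"yaw": 0},{"dx": 1,"dy": 2,"dz": -72,"yaw": 0},{"dx": 1,"dy": 2,"dz": -72,"yaw": 0}]'

```text
time_s: 34.4
position: [0.616, 0.0039, 0.0534]
tcp_rot: [-0.526, 0.851, -0.008, 0.005]
contact_force: [-0.0, -0.2, -0.7]
opening: 0.361
```

move_arm --deltas '[{"dx": 0,"dy": 0,"dz": 0,"yaw": 0},{"dx": 0,"dy": 0,"dz": 0,"yaw": 0},{"dx": 0,"dy": 0,"dz": 0,"yaw": 0},{"dx": 0,"dy": 0,"dz": 15,"yaw": 0},{"dx": 0,"dy": 0,"dz": 50,"yaw": 0},{"dx": 0,"dy": 0,"dz": 90,"yaw": 0},{"dx": -10,"dy": 5,"dz": 125,"yaw": 0},{"dx": -40,"dy": 20,"dz": 142,"yaw": 0},{"dx": -55,"dy": 28,"dz": 150,"yaw": 0},{"dx": -55,"dy": 28,"dz": 150,"yaw": 0},{"dx": -55,"dy": 28,"dz": 150,"yaw": 0}]' --gripper -0.03

```text
time_s: 35.5
position: [0.5614, 0.0319, 0.2044]
tcp_rot: [-0.526, 0.851, -0.009, 0.006]
contact_force: [-0.2, 0.3, -0.1]
opening: 0.485
```

```bash
python3 - <<'E'
from seg import *
im,T=shot("wrist","w21"); print(T.round(4)[:3,3])
cv2.imwrite("pics/w21c.png",cv2.resize(im[60:200,180:350],None,fx=4.5,fy=4.2,interpolation=cv2.INTER_CUBIC)[:,:,::-1])
it,_=shot("top","t21")
for uv in((325,170),(297,173)): print("disc",circ(it,None,"top",uv,.018,.012))
print(circ(im,T,"wrist",proj([.643,-.141,.006],"wrist",T)[0],.018,.012))
E
```

```text
[0.5614 0.0319 0.2044]
disc (array([ 0.653 , -0.2453]), array([ 0.6541, -0.2459,  0.0171]), np.float64(0.0009), array([325., 170.]))
disc (array([ 0.6198, -0.102 ]), array([ 0.6227, -0.1028,  0.0156]), np.float64(0.0008), array([287., 180.]))
(array([ 0.6191, -0.1027]), array([ 0.6191, -0.1032,  0.0176]), np.float64(0.0003), array([335.,  81.]))
```

View pics/w21c.png

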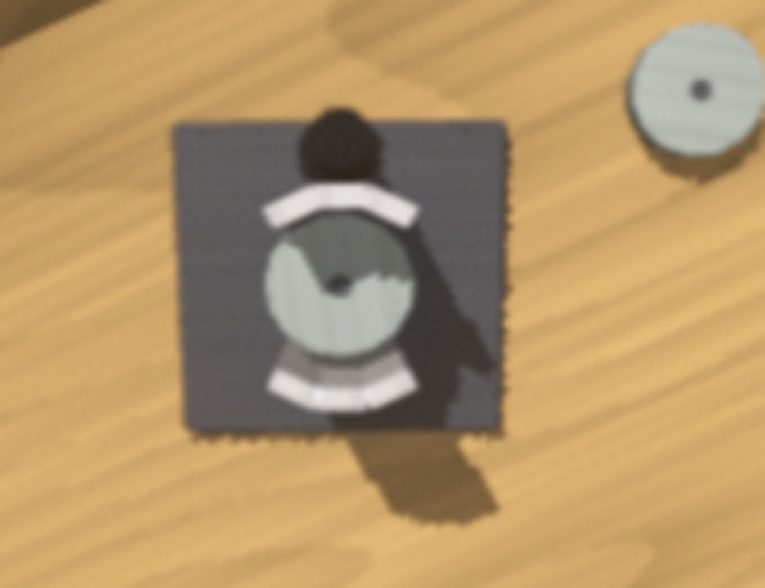

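The disc that was near (0.643,-0.141) has been knocked to (0.619,-0.103). Three discs are in. I'll take the far disc at (0.653,-0.246) now, and the knocked one last, with a turned yaw to stay clear of the tube.

move_arm --deltas '[{"dx": 15,"dy": -45,"dz": -5,"yaw": 0},{"dx": 30,"dy": -90,"dz": -10,"yaw": 0},{"dx": 45,"dy": -135,"dz": -15,"yaw": 0},{"dx": 60,"dy": -180,"dz": -20,"yaw": 0},{"dx": 75,"dy": -225,"dz": -30,"yaw": 0},{"dx": 87,"dy": -262,"dz": -50,"yaw": 0},{"dx": 92,"dy": -277,"dz": -80,"yaw": 0},{"dx": 92,"dy": -277,"dz": -115,"yaw": 0},{"dx": 92,"dy": -277,"dz": -140,"yaw": 0},{"dx": 92,"dy": -277,"dz": -152,"yaw": 0},{"dx": 92,"dy": -277,"dz": -152,"yaw": 0},{"dx": 92,"dy": -277,"dz": -152,"yaw": 0}]'

```text
time_s: 36.8
position: [0.6539, -0.2458, 0.0516]
tcp_rot: [-0.525, 0.851, -0.009, 0.005]
contact_force: [0.9, 0.3, 0.8]
opening: 0.485
```

```bash
python3 - <<'E'
from seg import *
im,T=shot("wrist","w22"); print(T.round(4)[:3,3]); 
p=proj([.6535,-.2456,.006],"wrist",T)[0]; print(p,circ(im,T,"wrist",p,.018,.012))
E
```

```text
[ 0.6539 -0.2458  0.0516]
[253.76613313 214.60591467] (array([ 0.6537, -0.2478]), array([ 0.6531, -0.2475,  0.0175]), np.float64(0.0003), array([256., 215.]))
```

View pics/w22.png

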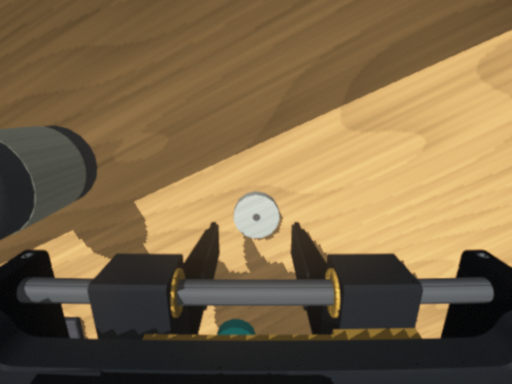

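move_arm --deltas '[{"dx": -2,"dy": -1.3,"dz": -18,"yaw": 0},{"dx": -2,"dy": -1.3,"dz": -34,"yaw": 0},{"dx": -2,"dy": -1.3,"dz": -45,"yaw": 0},{"dx": -2,"dy": -1.3,"dz": -47,"yaw": 0},{"dx": -2,"dy": -1.3,"dz": -47,"yaw": 0},{"dx": -2,"dy": -1.3,"dz": -47,"yaw": 0}]'

```text
time_s: 37.45
position: [0.6528, -0.2474, 0.006]
tcp_rot: [-0.525, 0.851, -0.01, 0.005]
contact_force: [0.7, -0.3, 0.7]
opening: 0.487
```

move_arm --deltas '[{"dx": 0,"dy": 0,"dz": 0,"yaw": 0},{"dx": 0,"dy": 0,"dz": 0,"yaw": 0},{"dx": 0,"dy": 0,"dz": 0,"yaw": 0},{"dx": 0,"dy": 0,"dz": 0,"yaw": 0},{"dx": 0,"dy": 0,"dz": 0,"yaw": 0}]' --gripper -1

```text
time_s: 37.95
position: [0.6535, -0.2476, 0.0069]
tcp_rot: [-0.525, 0.851, -0.01, 0.006]
contact_force: [-0.0, 0.7, 3.5]
opening: 0.365
```

move_arm --deltas '[{"dx": 0,"dy": 0,"dz": 10,"yaw": 0},{"dx": 0,"dy": 0,"dz": 40,"yaw": 0},{"dx": 0,"dy": 0,"dz": 85,"yaw": 0},{"dx": -6,"dy": 30,"dz": 125,"yaw": 0},{"dx": -12,"dy": 75,"dz": 145,"yaw": 0},{"dx": -18,"dy": 120,"dz": 145,"yaw": 0},{"dx": -24,"dy": 165,"dz": 145,"yaw": 0},{"dx": -32,"dy": 205,"dz": 145,"yaw": 0},{"dx": -38,"dy": 238,"dz": 145,"yaw": 0},{"dx": -39,"dy": 251,"dz": 130,"yaw": 0},{"dx": -39,"dy": 251,"dz": 118,"yaw": 0},{"dx": -39,"dy": 251,"dz": 118,"yaw": 0},{"dx": -39,"dy": 251,"dz": 118,"yaw": 0}]'

```text
time_s: 39.25
position: [0.6141, 0.002, 0.1237]
tcp_rot: [-0.525, 0.851, -0.01, 0.005]
contact_force: [0.6, -0.3, -0.2]
opening: 0.363
```

```bash
python3 hov.py w23 0.0065
```

```text
[0.6141 0.002  0.1237] 0.36496129118698495
expected px [253.6 242.5]
```

View pics/w23c.png

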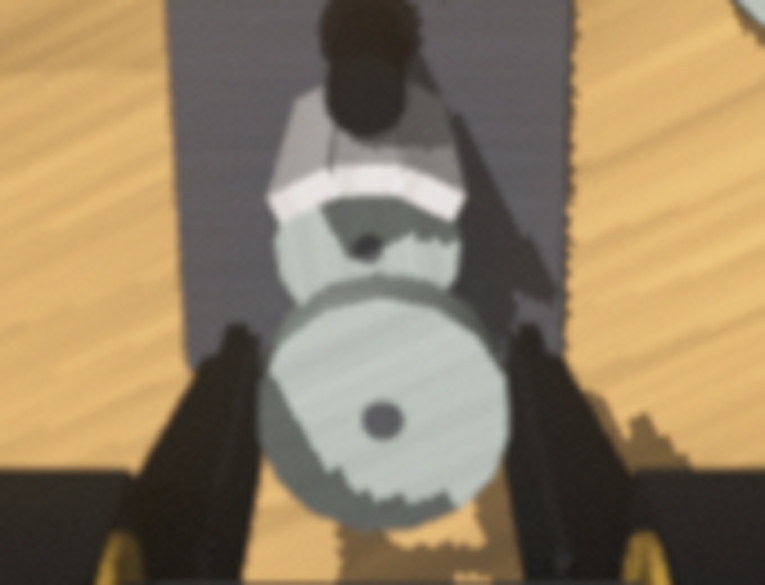

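move_arm --deltas '[{"dx": 0.8,"dy": 2,"dz": 0,"yaw": 0},{"dx": 0.8,"dy": 2,"dz": -12,"yaw": 0},{"dx": 0.8,"dy": 2,"dz": -24,"yaw": 0},{"dx": 0.8,"dy": 2,"dz": -32,"yaw": 0},{"dx": 0.8,"dy": 2,"dz": -40,"yaw": 0},{"dx": 0.8,"dy": 2,"dz": -50,"yaw": 0},{"dx": 0.8,"dy": 2,"dz": -57,"yaw": 0},{"dx": 0.8,"dy": 2,"dz": -60,"yaw": 0},{"dx": 0.8,"dy": 2,"dz": -60,"yaw": 0},{"dx": 0.8,"dy": 2,"dz": -60,"yaw": 0}]'

```text
time_s: 40.3
position: [0.6157, 0.0039, 0.0648]
tcp_rot: [-0.525, 0.851, -0.011, 0.006]
contact_force: [0.1, 0.5, -1.2]
opening: 0.366
```

move_arm --deltas '[{"dx": 0,"dy": 0,"dz": 0,"yaw": 0},{"dx": 0,"dy": 0,"dz": 0,"yaw": 0},{"dx": 0,"dy": 0,"dz": 0,"yaw": 0},{"dx": 0,"dy": 0,"dz": 15,"yaw": 0},{"dx": 0,"dy": 0,"dz": 50,"yaw": 0},{"dx": 0,"dy": 0,"dz": 90,"yaw": 0},{"dx": -10,"dy": 5,"dz": 120,"yaw": 0},{"dx": -40,"dy": 20,"dz": 132,"yaw": 0},{"dx": -55,"dy": 28,"dz": 138,"yaw": 0},{"dx": -55,"dy": 28,"dz": 138,"yaw": 0},{"dx": -55,"dy": 28,"dz": 138,"yaw": 0}]' --gripper -0.03

```text
time_s: 41.4
position: [0.5612, 0.0318, 0.2039]
tcp_rot: [-0.525, 0.851, -0.011, 0.007]
contact_force: [-1.0, -0.5, -0.0]
opening: 0.484
```

```bash
python3 - <<'E'
from seg import *
im,T=shot("wrist","w24"); print(T.round(4))
cv2.imwrite("pics/w24c.png",cv2.resize(im[60:200,180:350],None,fx=4.5,fy=4.2,interpolation=cv2.INTER_CUBIC)[:,:,::-1])
print(circ(im,T,"wrist",proj([.619,-.103,.006],"wrist",T)[0],.018,.012))
E
```

```text
[[-4.490e-01 -8.932e-01  2.290e-02  5.612e-01]
 [-8.935e-01  4.489e-01 -1.230e-02  3.180e-02]
 [ 7.000e-04 -2.600e-02 -9.997e-01  2.039e-01]
 [ 0.000e+00  0.000e+00  0.000e+00  1.000e+00]]
(array([ 0.6191, -0.1028]), array([ 0.619 , -0.1035,  0.0175]), np.float64(0.0003), array([334.,  82.]))
```

View pics/w24c.png

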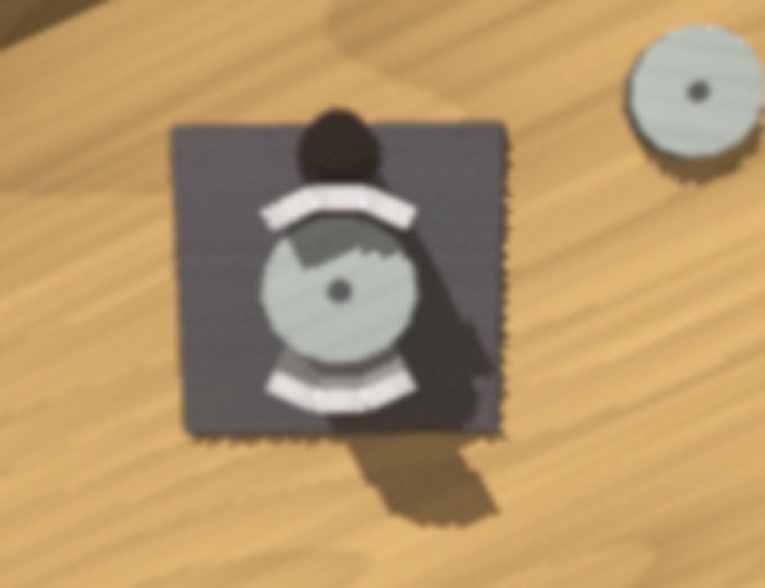

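Four discs are in. Now the knocked disc at (0.619,-0.103), with the jaw turned by -0.57 rad so the body clears the tube and post.

move_arm --deltas '[{"dx": 15,"dy": -40,"dz": 0,"yaw": -0.14},{"dx": 30,"dy": -80,"dz": 0,"yaw": -0.28},{"dx": 45,"dy": -115,"dz": 0,"yaw": -0.42},{"dx": 58,"dy": -135,"dz": -20,"yaw": -0.56},{"dx": 58,"dy": -135,"dz": -40,"yaw": -0.57},{"dx": 58,"dy": -135,"dz": -80,"yaw": -0.57},{"dx": 58,"dy": -135,"dz": -115,"yaw": -0.57},{"dx": 58,"dy": -135,"dz": -140,"yaw": -0.57},{"dx": 58,"dy": -135,"dz": -150,"yaw": -0.57},{"dx": 58,"dy": -135,"dz": -150,"yaw": -0.57},{"dx": 58,"dy": -135,"dz": -150,"yaw": -0.57}]'

```text
time_s: 42.55
position: [0.6202, -0.1038, 0.0542]
tcp_rot: [-0.264, 0.964, -0.013, 0.003]
contact_force: [0.2, -0.2, 1.0]
opening: 0.485
```

```bash
python3 - <<'E'
from seg import *
im,T=shot("wrist","w25"); print(T.round(4)); 
p=proj([.6191,-.103,.006],"wrist",T)[0]; print(p,circ(im,T,"wrist",p,.018,.012))
E
```

```text
[[-8.605e-01 -5.093e-01  1.310e-02  6.202e-01]
 [-5.095e-01  8.602e-01 -2.240e-02 -1.038e-01]
 [ 1.000e-04 -2.600e-02 -9.997e-01  5.420e-02]
 [ 0.000e+00  0.000e+00  0.000e+00  1.000e+00]]
[254.55400594 215.26938839] (array([ 0.6201, -0.1054]), array([ 0.6199, -0.105 ,  0.0177]), np.float64(0.0003), array([255., 214.]))
```

View pics/w25.png

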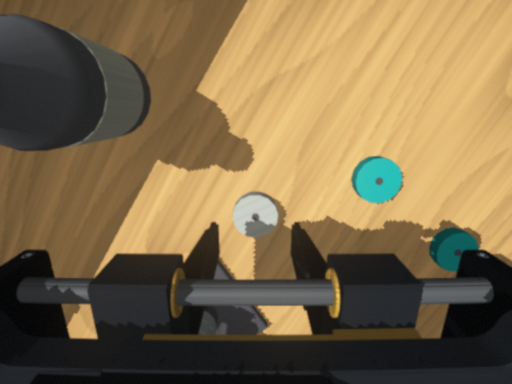

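move_arm --deltas '[{"dx": -1,"dy": 0,"dz": -18,"yaw": 0},{"dx": -1,"dy": 0,"dz": -34,"yaw": 0},{"dx": -1,"dy": 0,"dz": -46,"yaw": 0},{"dx": -1,"dy": 0,"dz": -49,"yaw": 0},{"dx": -1,"dy": 0,"dz": -49,"yaw": 0},{"dx": -1,"dy": 0,"dz": -49,"yaw": 0}]'

```text
time_s: 43.2
position: [0.6201, -0.1039, 0.0066]
tcp_rot: [-0.264, 0.964, -0.013, 0.004]
contact_force: [0.5, -0.4, 0.6]
opening: 0.488
```

move_arm --deltas '[{"dx": 0,"dy": 0,"dz": 0,"yaw": 0},{"dx": 0,"dy": 0,"dz": 0,"yaw": 0},{"dx": 0,"dy": 0,"dz": 0,"yaw": 0},{"dx": 0,"dy": 0,"dz": 0,"yaw": 0},{"dx": 0,"dy": 0,"dz": 0,"yaw": 0}]' --gripper -1

```text
time_s: 43.7
position: [0.6207, -0.1041, 0.0074]
tcp_rot: [-0.264, 0.964, -0.013, 0.005]
contact_force: [0.0, 0.3, 4.0]
opening: 0.363
```

move_arm --deltas '[{"dx": 0,"dy": 0,"dz": 10,"yaw": 0},{"dx": 0,"dy": 0,"dz": 40,"yaw": 0},{"dx": 0,"dy": 0,"dz": 85,"yaw": 0},{"dx": 0,"dy": 0,"dz": 130,"yaw": 0},{"dx": 0,"dy": 10,"dz": 145,"yaw": 0.14},{"dx": 0,"dy": 30,"dz": 145,"yaw": 0.28},{"dx": -2,"dy": 60,"dz": 145,"yaw": 0.42},{"dx": -4,"dy": 95,"dz": 145,"yaw": 0.56},{"dx": -6,"dy": 107,"dz": 130,"yaw": 0.58},{"dx": -6,"dy": 107,"dz": 118,"yaw": 0.58},{"dx": -6,"dy": 107,"dz": 118,"yaw": 0.58},{"dx": -6,"dy": 107,"dz": 118,"yaw": 0.58}]'

```text
time_s: 44.9
position: [0.6141, 0.0019, 0.1242]
tcp_rot: [-0.528, 0.849, -0.011, 0.008]
contact_force: [-0.1, -1.3, -0.1]
opening: 0.366
```

```bash
python3 hov.py w26 0.0065; python3 -c "
from h import *
T=pose();print(T.round(4),np.degrees(np.arctan2(T[1,0],T[0,0])))"
```

```text
[0.6141 0.0019 0.1242] 0.3652364825774075
expected px [253.6 242.4]
[[-0.4422 -0.8966  0.0259  0.6147]
 [-0.8969  0.4421 -0.0108  0.0017]
 [-0.0018 -0.028  -0.9996  0.125 ]
 [ 0.      0.      0.      1.    ]] -116.24314242744337
```

View pics/w26c.png

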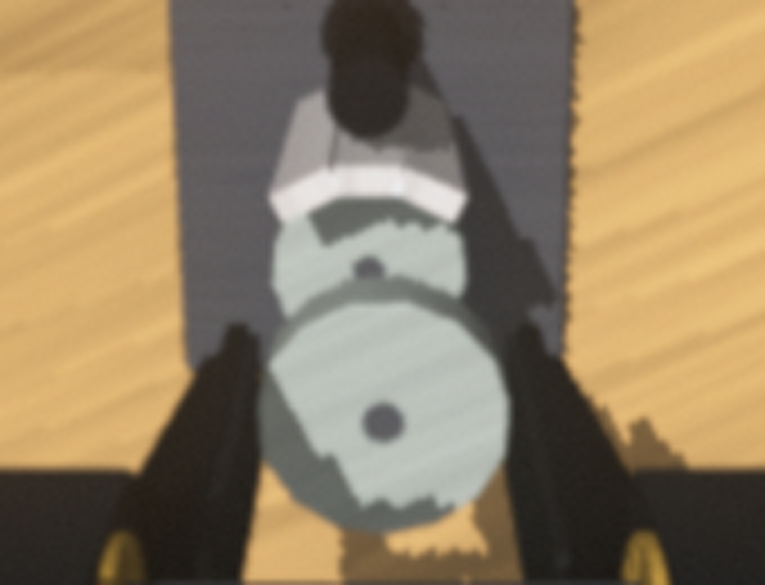

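move_arm --deltas '[{"dx": 0.6,"dy": 2,"dz": 0,"yaw": 0},{"dx": 0.6,"dy": 2,"dz": -12,"yaw": 0},{"dx": 0.6,"dy": 2,"dz": -24,"yaw": 0},{"dx": 0.6,"dy": 2,"dz": -32,"yaw": 0},{"dx": 0.6,"dy": 2,"dz": -40,"yaw": 0},{"dx": 0.6,"dy": 2,"dz": -45,"yaw": 0},{"dx": 0.6,"dy": 2,"dz": -48,"yaw": 0},{"dx": 0.6,"dy": 2,"dz": -48,"yaw": 0},{"dx": 0.6,"dy": 2,"dz": -48,"yaw": 0}]'

```text
time_s: 45.85
position: [0.6156, 0.0037, 0.0774]
tcp_rot: [-0.528, 0.849, -0.012, 0.008]
contact_force: [-0.2, -0.8, -1.1]
opening: 0.363
```

move_arm --deltas '[{"dx": 0,"dy": 0,"dz": 0,"yaw": 0},{"dx": 0,"dy": 0,"dz": 0,"yaw": 0},{"dx": 0,"dy": 0,"dz": 0,"yaw": 0},{"dx": 0,"dy": 0,"dz": 15,"yaw": 0},{"dx": 0,"dy": 0,"dz": 50,"yaw": 0},{"dx": 0,"dy": 0,"dz": 85,"yaw": 0},{"dx": -10,"dy": 5,"dz": 110,"yaw": 0},{"dx": -40,"dy": 20,"dz": 120,"yaw": 0},{"dx": -55,"dy": 28,"dz": 126,"yaw": 0},{"dx": -55,"dy": 28,"dz": 126,"yaw": 0},{"dx": -55,"dy": 28,"dz": 126,"yaw": 0}]' --gripper -0.03

```text
time_s: 46.95
position: [0.5611, 0.0317, 0.2045]
tcp_rot: [-0.528, 0.849, -0.012, 0.009]
contact_force: [-0.2, -0.2, -0.5]
opening: 0.483
```

```bash
python3 - <<'E'
from seg import *
im,T=shot("wrist","w27"); print(T.round(4)[:3,3]); np.save("T27.npy",T)
cv2.imwrite("pics/w27c.png",cv2.resize(im[60:200,180:350],None,fx=4.5,fy=4.2,interpolation=cv2.INTER_CUBIC)[:,:,::-1])
E
```

```text
[0.5611 0.0317 0.2045]
```

No more pictures can be viewed, so I'll check numerically. I'll compare the top disc's apparent size and centre across the placements, using the Hough circle at the expected face height.

```bash
python3 - <<'E'
from seg import *
T=np.load("T27.npy")
c0=(.6143,.0041)
for fn in("w15","w18","w21","w24","w27"):
    g=cv2.cvtColor(cv2.imread(f"pics/{fn}.png"),cv2.COLOR_BGR2GRAY)
    c=cv2.resize(g[60:200,180:350],None,fx=4,fy=4,interpolation=cv2.INTER_CUBIC)
    h=cv2.HoughCircles(cv2.GaussianBlur(c,(7,7),0),cv2.HOUGH_GRADIENT,1.5,200,param1=90,param2=25,minRadius=48,maxRadius=85)
    print(fn,None if h is None else h[0][:3].round(1).tolist())
for z in(.032,.044,.056,.068,.080,.092):
    P=proj([[*c0,z],[c0[0]+.018*.445,c0[1]+.018*.895,z],[c0[0]-.018*.445,c0[1]-.018*.895,z]],"wrist",T)
    print(z,((P[0]+.5-[180,60])*4).round(1),"r",round(np.linalg.norm(P[1]-P[2])*2,1))
# shade/brightness profile: whole disc lit?
im=cv2.imread("pics/w27.png"); p=proj([*c0,.08],"wrist",T)[0].astype(int); print("patch along row",[int(v) for v in im[p[1],p[0]-26:p[0]+27:2].mean(1)]); print("col",[int(v) for v in im[p[1]-30:p[1]+31:2,p[0]+4].mean(1)])
E
```

```text
w15 [[303.79998779296875, 255.8000030517578, 84.19999694824219]]
w18 [[303.79998779296875, 267.79998779296875, 63.900001525878906]]
w21 [[299.20001220703125, 267.79998779296875, 69.80000305175781], [617.2000122070312, 90.80000305175781, 54.900001525878906]]
w24 [[300.79998779296875, 275.20001220703125, 68.19999694824219], [618.7999877929688, 90.80000305175781, 56.79999923706055]]
w27 [[303.79998779296875, 282.79998779296875, 71.19999694824219]]
0.032 [304.1 276. ] r 62.3
0.044 [304.1 278.3] r 64.5
0.056 [304.1 280.7] r 66.9
0.068 [304.1 283.3] r 69.5
0.08 [304.1 286.2] r 72.2
0.092 [304.1 289.2] r 75.2
patch along row [93, 93, 92, 92, 100, 169, 185, 183, 181, 182, 183, 185, 143, 96, 93, 155, 183, 183, 187, 186, 184, 187, 153, 64, 58, 61, 84]
col [38, 51, 202, 224, 209, 77, 112, 180, 186, 189, 187, 185, 182, 185, 172, 155, 173, 186, 186, 186, 180, 177, 182, 167, 96, 110, 187, 213, 190, 76, 58]
```

The top disc fits a face at about 80 mm (radius 71 px against 72 predicted), within 1 mm of the tube axis and evenly lit. Backing away for a last check of tins and bystanders.

move_arm --deltas '[{"dx": -20,"dy": -40,"dz": 30,"yaw": 0},{"dx": -40,"dy": -80,"dz": 60,"yaw": 0},{"dx": -60,"dy": -125,"dz": 80,"yaw": 0},{"dx": -80,"dy": -170,"dz": 90,"yaw": 0},{"dx": -100,"dy": -215,"dz": 90,"yaw": 0},{"dx": -120,"dy": -260,"dz": 90,"yaw": 0},{"dx": -140,"dy": -305,"dz": 90,"yaw": 0},{"dx": -150,"dy": -345,"dz": 90,"yaw": 0},{"dx": -150,"dy": -385,"dz": 90,"yaw": 0},{"dx": -150,"dy": -385,"dz": 90,"yaw": 0},{"dx": -150,"dy": -385,"dz": 90,"yaw": 0}]'

```text
time_s: 48.1
position: [0.4107, -0.3545, 0.2928]
tcp_rot: [-0.527, 0.85, -0.011, 0.009]
contact_force: [-0.1, 0.4, -1.1]
opening: 0.486
```

```bash
python3 - <<'E'
from seg import *
it,_=shot("top","t28"); ims,_=shot("side","s28")
print("large outer",circ(it,None,"top",(193,176),.065,.032))
g=cv2.cvtColor(it,cv2.COLOR_RGB2GRAY)
t0=cv2.imread("pics/top0.png")[:,:,::-1].astype(int); d=np.abs(it.astype(int)-t0).max(2)
for n,(x,y,r) in {"bottle":(293,139,14),"crate":(136,251,28),"driver":(392,240,22)}.items(): print(n,"diff px>40:",int((d[y-r:y+r,x-r:x+r]>40).sum()))
# tins: change since just after nesting, side view
s10=cv2.imread("pics/s10.png")[:,:,::-1].astype(int); ds=np.abs(ims.astype(int)-s10).max(2)
print("tins side diff",int((ds[130:172,238:282]>40).sum()))
# side: disc stack column in slot/tube brightness & predicted top edge
c0=(.6136,.0040)
for z in(.05,.068,.08,.086):
    print(z,proj([*c0,z],"side").round(1))
x,y=proj([*c0,.08],"side")[0].round().astype(int)
hs=cv2.cvtColor(ims,cv2.COLOR_RGB2HSV)
for yy in range(y-8,y+22): print(yy,[int(v) for v in ims[yy,x-9:x+14].mean(1)], end="\n")
s=read_state(); print(s["time_s"],s["contact_force"].round(1))
# grey disc blobs left on bench
hsv,m,b,l=blobs(it)
print([(float(q[6]),float(q[7]),int(q[5])) for q in b if 40<q[5]<130 and 150<q[7]<260 and q[6]>150])
E
```

```text
large outer (array([0.6358, 0.241 ]), array([0.6385, 0.2427, 0.0624]), np.float64(0.0012), array([193., 176.]))
bottle diff px>40: 0
crate diff px>40: 0
driver diff px>40: 1608
tins side diff 18
0.05 [[268.4 190.5]]
0.068 [[268.7 185.7]]
0.08 [[268.9 182.5]]
0.086 [[268.9 180.8]]
174 [121, 118, 119, 122, 125, 124, 122, 120, 118, 116, 114, 111, 110, 114, 117, 118, 117, 116, 116, 119, 123, 121, 119]
175 [121, 118, 119, 122, 125, 125, 122, 120, 117, 116, 114, 113, 115, 117, 119, 119, 117, 116, 116, 119, 122, 122, 120]
176 [123, 119, 122, 127, 129, 127, 122, 120, 117, 116, 116, 116, 116, 118, 119, 120, 118, 116, 116, 116, 121, 123, 122]
177 [123, 122, 132, 147, 148, 136, 124, 119, 117, 116, 118, 119, 118, 118, 118, 120, 119, 118, 116, 116, 119, 122, 122]
178 [125, 132, 145, 146, 130, 122, 123, 120, 118, 118, 120, 122, 121, 119, 117, 120, 122, 121, 118, 117, 117, 121, 123]
179 [131, 145, 149, 130, 116, 120, 124, 125, 124, 125, 126, 126, 124, 120, 118, 123, 133, 139, 131, 117, 116, 120, 123]
180 [137, 152, 147, 121, 112, 121, 131, 134, 134, 133, 133, 134, 133, 128, 121, 115, 132, 153, 144,
[... 1701 characters left out ...]
 [78, 84, 82, 71, 72, 74, 76, 77, 79, 78, 78, 77, 77, 83, 86, 84, 83, 80, 68, 40, 35, 35, 40]
198 [75, 87, 85, 73, 71, 76, 78, 77, 78, 78, 78, 76, 78, 84, 86, 85, 81, 75, 61, 39, 34, 36, 43]
199 [74, 87, 82, 68, 70, 74, 77, 78, 79, 80, 79, 76, 75, 83, 86, 84, 82, 74, 55, 38, 34, 36, 46]
200 [77, 87, 78, 61, 67, 74, 77, 78, 79, 78, 78, 77, 77, 82, 87, 84, 81, 70, 53, 37, 34, 35, 47]
201 [76, 87, 76, 53, 57, 69, 74, 76, 78, 77, 76, 74, 74, 80, 86, 83, 79, 67, 49, 36, 36, 37, 50]
202 [73, 82, 70, 50, 50, 53, 58, 65, 68, 70, 66, 61, 63, 77, 85, 83, 76, 58, 41, 34, 34, 36, 42]
203 [68, 79, 68, 51, 47, 48, 50, 53, 52, 52, 51, 51, 58, 76, 85, 84, 72, 46, 35, 36, 35, 35, 41]
48.2 [-0.5  0.1 -0.5]
[]
```

```bash
python3 - <<'E'
from seg import *
rd=lambda f:cv2.imread(f"pics/{f}.png")[:,:,::-1].astype(int)
red=lambda a:np.argwhere((a[...,0]>130)&(a[...,1]<60)&(a[...,2]<60))
for f in("top0","t21","t28","side0","s10","s28"):
    r=red(rd(f)); print(f,len(r),r.mean(0).round(1) if len(r) else None)
d=np.abs(rd("t10")-rd("t28")).max(2)[155:200,170:215]; print("tins top diff t10 vs t28",int((d>30).sum()),np.argwhere(d>30)[:10].tolist())
ds=np.abs(rd("s10")-rd("s28")).max(2)[130:172,238:282]; a=np.argwhere(ds>40); print(a.min(0),a.max(0),ds.max())
# inner rim circle of small tin & others in side: brightness edges
im=rd("t28").astype(np.uint8)[150:205,165:220]; c=cv2.cvtColor(cv2.resize(im,None,fx=8,fy=8,interpolation=cv2.INTER_CUBIC),cv2.COLOR_RGB2GRAY)
for lo,hi in((62,84),(85,125)):
    h=cv2.HoughCircles(c,cv2.HOUGH_GRADIENT,1.5,300,param1=60,param2=20,minRadius=lo,maxRadius=hi); print(h)
    if h is not None:
        u=h[0][0][:2]/8+[165,150]-.5; print("z.074",ray([u],"top",.074).round(4),"z.054",ray([u],"top",.054).round(4))
E
```

```text
top0 121 [252.2 396.4]
t21 123 [252.2 396.3]
t28 55 [246.9 394. ]
side0 235 [375.6 200.7]
s10 241 [375.6 200.7]
s28 303 [375.6 200.6]
tins top diff t10 vs t28 84 [[23, 44], [24, 42], [24, 43], [24, 44], [25, 41], [25, 42], [25, 43], [25, 44], [26, 41], [26, 42]]
[13  0] [36  1] 113
None
None
```

```bash
python3 - <<'E'
from seg import *
a=np.linspace(0,2*np.pi,180)
for n,r,z in(("small",.034,.074),("small+6",.034,.080),("medium",.049,.054),("medium+6",.049,.060),("large",.065,.032)):
    P=proj(np.c_[.6365+r*np.cos(a),.2395+r*np.sin(a),0*a+z],"side"); q=(P+.5-[180,110])*4
    print(n,"x",q[:,0].min().round(),q[:,0].max().round(),"y",q[:,1].min().round(),q[:,1].max().round(), "px y",P[:,1].min().round(1),P[:,1].max().round(1))
s=cv2.imread("pics/s28.png"); s=cv2.cvtColor(s,cv2.COLOR_BGR2GRAY).astype(int); x=int(proj([.6365,.2395,.06],"side")[0][0]); print(x,[(y,int(s[y,x])) for y in range(132,172)])
E
```

```text
small x 278.0 359.0 y 103.0 146.0 px y 135.1 145.9
small+6 x 278.0 359.0 y 97.0 140.0 px y 133.6 144.4
medium x 260.0 375.0 y 113.0 176.0 px y 137.8 153.5
medium+6 x 260.0 376.0 y 107.0 170.0 px y 136.3 152.0
large x 242.0 393.0 y 125.0 209.0 px y 140.7 161.7
259 [(132, 126), (133, 127), (134, 128), (135, 126), (136, 106), (137, 73), (138, 64), (139, 64), (140, 63), (141, 64), (142, 63), (143, 64), (144, 64), (145, 68), (146, 84), (147, 69), (148, 65), (149, 65), (150, 66), (151, 64), (152, 68), (153, 91), (154, 85), (155, 68), (156, 64), (157, 64), (158, 64), (159, 64), (160, 71), (161, 98), (162, 72), (163, 63), (164, 64), (165, 63), (166, 62), (167, 64), (168, 64), (169, 77), (170, 124), (171, 130)]
```

The front rims in the side view are at rows 146, 153.5 and 161, against predictions of 145.9, 153.5 and 161.7, so all tins are fully down. The screwdriver, bottle and crate are unmoved. Handing in.

```bash
python3 -c "
from workcell import workorder; print(workorder.hand_in())"
```

```text
the job is handed in; nothing more can be done
None
```

I nested the three tins, stacked all five discs in the tube, and handed the job in at about 48 s of the 208 s allowed. Hand-in gives no verdict.

- **Mark and leftovers:** the post on the tube's foot is the 80 mm one, so the stack needed 5 discs. Only 5 grey discs were present, so nothing was left for the small tin. I left the two turquoise look-alikes alone.
- **Surprises:** the grip slackened once while holding the medium tin and recovered. One disc was knocked from (0.643, -0.141) to (0.619, -0.103). I measured its new position and placed it last.
- **Tins:** the front rims of the nested tins are in the side view at rows 146, 153.5 and 161. Fully down predicts 145.9, 153.5 and 161.7.
- **Stack:** the top disc's face matches 80 mm and sits within about 1 mm of the tube axis. No grey discs were left on the bench.
- **Bystanders:** the bottle and crate are unchanged. The screwdriver's last full top view (t21) and the side view match the start. In the final top view the arm partly hid it, so that one comparison disagreed.
- **Limits of these checks:** the picture limit ran out before the last disc, so every check after it was numeric only. A circle search for the tin rims in the final top view found nothing, so I relied on the side rows instead.

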